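# Change the mantel rail from bells to lanterns

### The arm

A 7-joint arm with a two-finger parallel gripper is mounted at the origin on the work surface. World frame = base frame: x ahead of the robot, y to its left, z up, the work surface at z = 0. Lengths are in m, angles in rad, forces in N, time in s.
With the tool pointing down it reaches from about 0.425 to 0.95 m from the base axis. Payload 4.7 kg.
Tool frame: the origin (TCP) lies on the mounting face of the last link; the fingertips stand 182 mm ahead of it and the grasp point (between the pads) lies 164 mm ahead of it; z points along the fingers, y is the line along which they close (so a half turn about z gives the same grasp; the last joint's range is limited). The gripper opens to 87 mm and grips with 3 to 60 N. Pads are 19 mm wide; open, the fingers measure 117 mm over their backs; the gripper's body (75 mm by 190 mm) begins 51 mm behind the grasp point.
Start: joints at [-1.235, 0.469, -0.049, 1.532, 0.024, 1.141, -0.082], TCP at [0.241, 0.631, 0.405] pointing down, gripper open.
Joint ranges: [-2.59, 2.59], [-0.33, 1.99], [-1.39, 1.29], [0.1, 2.45], [-1.04, 4.18], [0.21, 1.99], [-2.66, 2.66]. Speed limits (rad/s): [2.57, 2.57, 3.14, 3.14, 3.14, 3.14, 3.14].

### API

Orientations are given as a unit quaternion [w, x, y, z].
In Python, from cell import manip gives the robot as it stands.
- The arm moves only by the tool send_rows, never from a script. Its argument "motion" is a list of rows, each an object with "dp": the shift along the tool's x, y, z each as a share of 0.05 m, from -1 to 1, a list of three; "angular": the turn, a rotation vector about the tool's x, y, z each as a share of 2 pi rad, from -1 to 1, a list of three; "fingers": the opening, from -1 (shut) to 1 (fully open). In form: [{"dp": [dx, dy, dz], "angular": [ax, ay, az], "fingers": fingers}, ...]. A call has 1 to 12 rows; each row shifts and turns the commanded pose from where the row before left it, along the tool's axes as they then stand; what a row does not reach is not made up. A row lasts 1/10 s, in which the tool goes at most 50 mm and 8.59 degrees, less where a joint would pass 70% of its speed; a pose out of reach is approached as far as the arm can. A call with a number of a shift or a turn outside -1 to 1 is refused whole. A call with a gripper value outside its range is refused whole. The fingers move at their own pace and stop on an object; "grip_force" is the grip in N (left out, the last holds). Time passes only in rows, so rows that do not move let the fingers close. It gives the time, the measured TCP pose, the force, the opening and the grip force at its end, in the units of the state.
- manip.observe(): the state, without advancing time (a new reading comes with each control period).
- manip.grab_frame(name): name is "scene" or "top" or "wrist"; returns the picture (384x512x3 uint8, red, green, blue); there is no depth.
- manip.get_calibration(name): a dict with "intrinsics" (3x3 intrinsics, pixels), "k1" (the pictures are not rectified: a ray, as slopes to the right and down, at radius r is drawn at 1 + k1 r^2 times it, then the intrinsics apply), "eye" and "attitude" of the camera in the world. Camera axes: x right, y down, z forward; pixel columns grow to the right and rows downward; lengths in m; the calibration is good to about 2 mm. A picture is of the moment at which its call begins: read the wrist's pose just before it. get_calibration takes no time and is no camera call; for the wrist camera it gives the pose at the moment of the call.
- manip.job_done(): hands the job in; it is judged then, once.
The state is a dict: "time": time; "qpos": joint angles; "dq": joint speeds; "joint_torque": joint torques, N m; "ee_pos": TCP position; "tool_rot": TCP orientation; "force": force on the tool from outside, world axes, zero at the start; "ft_torque": the same for the moment, N m; "gripper_width": opening from 0.0 (shut) to 1.0 (fully open); "finger_force": force on a finger pad.
Only numpy, scipy, OpenCV 4.12 (cv2) and the standard library are available. Lean on these libraries where they do the work, as an engineer would, in place of code of your own. Each camera call takes 0.05 s, during which the arm holds its last target. There are 200 camera calls.

### The job

Change the display on the mantel rail: slide the keeper fully open to its end stop, take down the brass bells and stand them upright in the wooden tray, and hang every lantern that is there upright by its handle, each on a peg of its own (any peg). When all of them hang free and let go, slide the keeper fully back to its closed stop so that they are locked on; do not disturb the pig or the photo cube.

Things in the scene. Friction and masses are not known exactly. Their poses are not given: they have to be found in the camera images.
- rack: Wooden display rail: foot plank, two posts and a level bar 600 mm long (y), 30 mm deep (x), its top face 234 mm above the shelf. Origin at shelf level under the bar's middle; x away from the robot, y along the bar to the left, z up. Four steel pegs, 100 mm apart, point from the bar to -x. Fixed.
- keeper (a joint): Keeper slide on the rail, moves along the rail's y. 0 m = closed end stop: the toe of each L-shaped arm stands across its peg's tip, so no handle gets on or off. 0.022 m = open end stop (to +y): the toes stand between the pegs, arms and toes 34 mm or more sideways of each peg's axis. Friction about 2 N, no spring, stays where left.
- keeper_grip (a point): Point in the keeper's black upright grip, 18 mm below its top and 262 mm above the shelf; grip 16 x 16 mm across, at the left (+y) end, 32 mm in front (-x) of the bar's middle line, 92 mm beyond the left-most peg's axis when closed. All else within 60 mm of it lies more than 25 mm below this point. Axes as the rail's.
- peg1 (a point): Middle of the top face of the right-most (-y) peg, 225 mm above the shelf; level, 24 mm wide and 10 mm thick. Axes as the rail's: x along the peg away from the robot. Its tip is 36 mm to -x of this point and has a lip, 6 mm long, standing 8 mm above the peg's top face; the bar's front is 35 mm to +x.
- peg2 (a point): Middle of the top face of the second from right peg, 225 mm above the shelf; level, 24 mm wide and 10 mm thick. Axes as the rail's: x along the peg away from the robot. Lip and lengths as at peg1.
- peg3 (a point): Middle of the top face of the third from right peg, 225 mm above the shelf; level, 24 mm wide and 10 mm thick. Axes as the rail's: x along the peg away from the robot. Lip and lengths as at peg1.
- peg4 (a point): Middle of the top face of the left-most (+y) peg, 225 mm above the shelf; level, 24 mm wide and 10 mm thick. Axes as the rail's: x along the peg away from the robot. Lip and lengths as at peg1. The keeper's arms are 207 to 219 mm above the shelf, their toes 203 to 225 mm and 44 to 52 mm to -x of this point.
- lantern1: Square LED lantern (may be absent), dark steel and glass, 134 mm tall, 0.15 to 0.3 kg, stands upright. Origin: centre of underside, z up. Body 54 x 54 x 56 mm; over it a rigid handle with an opening 38 mm wide (y), 40 mm high (56 to 96 mm up), open along x; on top a square pale wooden knob 22 x 22 x 30 mm (104 to 134 mm up) to hold. Front and back alike.
- lantern1_eye (a point): Middle of the underside of this lantern's handle top bar, 96 mm above its base: rests on the peg when hung. Top bar 8 mm thick, 50 mm long (y), 24 mm deep (x); side bars 6 mm wide, 12 mm deep. Axes as the lantern's.
- lantern2: Square LED lantern (may be absent), dark steel and glass, 134 mm tall, 0.15 to 0.3 kg, stands upright. Origin: centre of underside, z up. Body 54 x 54 x 56 mm; over it a rigid handle with an opening 38 mm wide (y), 40 mm high (56 to 96 mm up), open along x; on top a square pale wooden knob 22 x 22 x 30 mm (104 to 134 mm up) to hold. Front and back alike.
- lantern2_eye (a point): Middle of the underside of this lantern's handle top bar, 96 mm above its base: rests on the peg when hung. Top bar 8 mm thick, 50 mm long (y), 24 mm deep (x); side bars 6 mm wide, 12 mm deep. Axes as the lantern's.
- lantern3: Square LED lantern (may be absent), dark steel and glass, 134 mm tall, 0.15 to 0.3 kg, stands upright. Origin: centre of underside, z up. Body 54 x 54 x 56 mm; over it a rigid handle with an opening 38 mm wide (y), 40 mm high (56 to 96 mm up), open along x; on top a square pale wooden knob 22 x 22 x 30 mm (104 to 134 mm up) to hold. Front and back alike.
- lantern3_eye (a point): Middle of the underside of this lantern's handle top bar, 96 mm above its base: rests on the peg when hung. Top bar 8 mm thick, 50 mm long (y), 24 mm deep (x); side bars 6 mm wide, 12 mm deep. Axes as the lantern's.
- lantern4: Square LED lantern (may be absent), dark steel and glass, 134 mm tall, 0.15 to 0.3 kg, stands upright. Origin: centre of underside, z up. Body 54 x 54 x 56 mm; over it a rigid handle with an opening 38 mm wide (y), 40 mm high (56 to 96 mm up), open along x; on top a square pale wooden knob 22 x 22 x 30 mm (104 to 134 mm up) to hold. Front and back alike.
- lantern4_eye (a point): Middle of the underside of this lantern's handle top bar, 96 mm above its base: rests on the peg when hung. Top bar 8 mm thick, 50 mm long (y), 24 mm deep (x); side bars 6 mm wide, 12 mm deep. Axes as the lantern's.
- bell1: Brass bell (may be absent), hanging on a peg at the start. Same rigid handle and pale wooden knob, at the same heights, as the lanterns (opening 56 to 96 mm up, knob 104 to 134 mm up); round body 56 mm across at its flat rim, 56 mm tall, 134 mm over all, about 0.22 kg. Origin: centre of its flat underside, which it stands on, z up; handle open along x.
- bell2: Brass bell (may be absent), hanging on a peg at the start. Same rigid handle and pale wooden knob, at the same heights, as the lanterns (opening 56 to 96 mm up, knob 104 to 134 mm up); round body 56 mm across at its flat rim, 56 mm tall, 134 mm over all, about 0.22 kg. Origin: centre of its flat underside, which it stands on, z up; handle open along x.
- bell3: Brass bell (may be absent), hanging on a peg at the start. Same rigid handle and pale wooden knob, at the same heights, as the lanterns (opening 56 to 96 mm up, knob 104 to 134 mm up); round body 56 mm across at its flat rim, 56 mm tall, 134 mm over all, about 0.22 kg. Origin: centre of its flat underside, which it stands on, z up; handle open along x.
- bell4: Brass bell (may be absent), hanging on a peg at the start. Same rigid handle and pale wooden knob, at the same heights, as the lanterns (opening 56 to 96 mm up, knob 104 to 134 mm up); round body 56 mm across at its flat rim, 56 mm tall, 134 mm over all, about 0.22 kg. Origin: centre of its flat underside, which it stands on, z up; handle open along x.
- tray: Shallow fixed wooden tray for the bells, 110 (x) x 170 (y) mm outside, 20 mm high, walls and floor 5 mm thick. Origin at the centre of its underside; room for two bells side by side along y.
- pig: White ceramic pig money box, about 120 x 86 x 107 mm, origin under its centre; leave alone.
- photo_cube: Brushed steel photo cube, 70 mm; origin under its centre; leave alone.
There are look-alikes about, which are no part of the job. Leave any purple look-alike of the bell3 alone. Leave any green look-alike of the lantern4 alone.

How it is judged:
On the way, in this order (a step that is already met when the one before it is completed fails the run):
1. the keeper is slid fully open (value of joint keeper above 0.0195 m), for 0.2 s.
2. all bells stand in the tray and all lanterns hang upright on pegs, let go, with the keeper still open (angle between each of lantern1, lantern2, lantern3, lantern4's own z axis and vertical below 0.17 rad and ((x of lantern1_eye in the frame of peg1 between -0.03 and 0.032 m and y of lantern1_eye in the frame of peg1 between -0.012 and 0.012 m and z of lantern1_eye in the frame of peg1 between -0.004 and 0.006 m) or (x of lantern1_eye in the frame of peg2 between -0.03 and 0.032 m and y of lantern1_eye in the frame of peg2 between -0.012 and 0.012 m and z of lantern1_eye in the frame of peg2 between -0.004 and 0.006 m) or (x of lantern1_eye in the frame of peg3 between -0.03 and 0.032 m and y of lantern1_eye in the frame of peg3 between -0.012 and 0.012 m and z of lantern1_eye in the frame of peg3 between -0.004 and 0.006 m) or (x of lantern1_eye in the frame of peg4 between -0.03 and 0.032 m and y of lantern1_eye in the frame of peg4 between -0.012 and 0.012 m and z of lantern1_eye in the frame of peg4 between -0.004 and 0.006 m)) and ((x of lantern2_eye in the frame of peg1 between -0.03 and 0.032 m and y of lantern2_eye in the frame of peg1 between -0.012 and 0.012 m and z of lantern2_eye in the frame of peg1 between -0.004 and 0.006 m) or (x of lantern2_eye in the frame of peg2 between -0.03 and 0.032 m and y of lantern2_eye in the frame of peg2 between -0.012 and 0.012 m and z of lantern2_eye in the frame of peg2 between -0.004 and 0.006 m) or (x of lantern2_eye in the frame of peg3 between -0.03 and 0.032 m and y of lantern2_eye in the frame of peg3 between -0.012 and 0.012 m and z of lantern2_eye in the frame of peg3 between -0.004 and 0.006 m) or (x of lantern2_eye in the frame of peg4 between -0.03 and 0.032 m and y of lantern2_eye in the frame of peg4 between -0.012 and 0.012 m and z of lantern2_eye in the frame of peg4 between -0.004 and 0.006 m)) and ((x of lantern3_eye in the frame of peg1 between -0.03 and 0.032 m and y of lantern3_eye in the frame of peg1 between -0.012 and 0.012 m and z of lantern3_eye in the frame of peg1 between -0.004 and 0.006 m) or (x of lantern3_eye in the frame of peg2 between -0.03 and 0.032 m and y of lantern3_eye in the frame of peg2 between -0.012 and 0.012 m and z of lantern3_eye in the frame of peg2 between -0.004 and 0.006 m) or (x of lantern3_eye in the frame of peg3 between -0.03 and 0.032 m and y of lantern3_eye in the frame of peg3 between -0.012 and 0.012 m and z of lantern3_eye in the frame of peg3 between -0.004 and 0.006 m) or (x of lantern3_eye in the frame of peg4 between -0.03 and 0.032 m and y of lantern3_eye in the frame of peg4 between -0.012 and 0.012 m and z of lantern3_eye in the frame of peg4 between -0.004 and 0.006 m)) and ((x of lantern4_eye in the frame of peg1 between -0.03 and 0.032 m and y of lantern4_eye in the frame of peg1 between -0.012 and 0.012 m and z of lantern4_eye in the frame of peg1 between -0.004 and 0.006 m) or (x of lantern4_eye in the frame of peg2 between -0.03 and 0.032 m and y of lantern4_eye in the frame of peg2 between -0.012 and 0.012 m and z of lantern4_eye in the frame of peg2 between -0.004 and 0.006 m) or (x of lantern4_eye in the frame of peg3 between -0.03 and 0.032 m and y of lantern4_eye in the frame of peg3 between -0.012 and 0.012 m and z of lantern4_eye in the frame of peg3 between -0.004 and 0.006 m) or (x of lantern4_eye in the frame of peg4 between -0.03 and 0.032 m and y of lantern4_eye in the frame of peg4 between -0.012 and 0.012 m and z of lantern4_eye in the frame of peg4 between -0.004 and 0.006 m)) and angle between each of bell1, bell2, bell3, bell4's own z axis and vertical below 0.1 rad and x of bell1 in the frame of tray between -0.045 and 0.045 m and y of bell1 in the frame of tray between -0.075 and 0.075 m and z of each of bell1, bell2, bell3, bell4 in the frame of tray below 0.009 m and x of bell2 in the frame of tray between -0.045 and 0.045 m and y of bell2 in the frame of tray between -0.075 and 0.075 m and x of bell3 in the frame of tray between -0.045 and 0.045 m and y of bell3 in the frame of tray between -0.075 and 0.075 m and x of bell4 in the frame of tray between -0.045 and 0.045 m and y of bell4 in the frame of tray between -0.075 and 0.075 m and contact force between each of lantern1, lantern2, lantern3, lantern4, bell1, bell2, bell3, bell4 and the fingers below 0.1 N and value of joint keeper above 0.015 m), for 0.3 s.
At the end, for the whole second after the job is handed in: Every bell present stands upright on the tray floor; every lantern present hangs by its handle on a peg, upright within 10 degrees, top bar on the peg (12 mm sideways, 6 mm in height), let go, swinging slower than 0.2 m/s; the keeper is within 2.5 mm of its closed stop (angle between each of lantern1, lantern2, lantern3, lantern4's own z axis and vertical below 0.17 rad and ((x of lantern1_eye in the frame of peg1 between -0.03 and 0.032 m and y of lantern1_eye in the frame of peg1 between -0.012 and 0.012 m and z of lantern1_eye in the frame of peg1 between -0.004 and 0.006 m) or (x of lantern1_eye in the frame of peg2 between -0.03 and 0.032 m and y of lantern1_eye in the frame of peg2 between -0.012 and 0.012 m and z of lantern1_eye in the frame of peg2 between -0.004 and 0.006 m) or (x of lantern1_eye in the frame of peg3 between -0.03 and 0.032 m and y of lantern1_eye in the frame of peg3 between -0.012 and 0.012 m and z of lantern1_eye in the frame of peg3 between -0.004 and 0.006 m) or (x of lantern1_eye in the frame of peg4 between -0.03 and 0.032 m and y of lantern1_eye in the frame of peg4 between -0.012 and 0.012 m and z of lantern1_eye in the frame of peg4 between -0.004 and 0.006 m)) and ((x of lantern2_eye in the frame of peg1 between -0.03 and 0.032 m and y of lantern2_eye in the frame of peg1 between -0.012 and 0.012 m and z of lantern2_eye in the frame of peg1 between -0.004 and 0.006 m) or (x of lantern2_eye in the frame of peg2 between -0.03 and 0.032 m and y of lantern2_eye in the frame of peg2 between -0.012 and 0.012 m and z of lantern2_eye in the frame of peg2 between -0.004 and 0.006 m) or (x of lantern2_eye in the frame of peg3 between -0.03 and 0.032 m and y of lantern2_eye in the frame of peg3 between -0.012 and 0.012 m and z of lantern2_eye in the frame of peg3 between -0.004 and 0.006 m) or (x of lantern2_eye in the frame of peg4 between -0.03 and 0.032 m and y of lantern2_eye in the frame of peg4 between -0.012 and 0.012 m and z of lantern2_eye in the frame of peg4 between -0.004 and 0.006 m)) and ((x of lantern3_eye in the frame of peg1 between -0.03 and 0.032 m and y of lantern3_eye in the frame of peg1 between -0.012 and 0.012 m and z of lantern3_eye in the frame of peg1 between -0.004 and 0.006 m) or (x of lantern3_eye in the frame of peg2 between -0.03 and 0.032 m and y of lantern3_eye in the frame of peg2 between -0.012 and 0.012 m and z of lantern3_eye in the frame of peg2 between -0.004 and 0.006 m) or (x of lantern3_eye in the frame of peg3 between -0.03 and 0.032 m and y of lantern3_eye in the frame of peg3 between -0.012 and 0.012 m and z of lantern3_eye in the frame of peg3 between -0.004 and 0.006 m) or (x of lantern3_eye in the frame of peg4 between -0.03 and 0.032 m and y of lantern3_eye in the frame of peg4 between -0.012 and 0.012 m and z of lantern3_eye in the frame of peg4 between -0.004 and 0.006 m)) and ((x of lantern4_eye in the frame of peg1 between -0.03 and 0.032 m and y of lantern4_eye in the frame of peg1 between -0.012 and 0.012 m and z of lantern4_eye in the frame of peg1 between -0.004 and 0.006 m) or (x of lantern4_eye in the frame of peg2 between -0.03 and 0.032 m and y of lantern4_eye in the frame of peg2 between -0.012 and 0.012 m and z of lantern4_eye in the frame of peg2 between -0.004 and 0.006 m) or (x of lantern4_eye in the frame of peg3 between -0.03 and 0.032 m and y of lantern4_eye in the frame of peg3 between -0.012 and 0.012 m and z of lantern4_eye in the frame of peg3 between -0.004 and 0.006 m) or (x of lantern4_eye in the frame of peg4 between -0.03 and 0.032 m and y of lantern4_eye in the frame of peg4 between -0.012 and 0.012 m and z of lantern4_eye in the frame of peg4 between -0.004 and 0.006 m)) and angle between each of bell1, bell2, bell3, bell4's own z axis and vertical below 0.1 rad and x of bell1 in the frame of tray between -0.045 and 0.045 m and y of bell1 in the frame of tray between -0.075 and 0.075 m and z of each of bell1, bell2, bell3, bell4 in the frame of tray below 0.009 m and x of bell2 in the frame of tray between -0.045 and 0.045 m and y of bell2 in the frame of tray between -0.075 and 0.075 m and x of bell3 in the frame of tray between -0.045 and 0.045 m and y of bell3 in the frame of tray between -0.075 and 0.075 m and x of bell4 in the frame of tray between -0.045 and 0.045 m and y of bell4 in the frame of tray between -0.075 and 0.075 m and contact force between each of lantern1, lantern2, lantern3, lantern4, bell1, bell2, bell3, bell4 and the fingers below 0.1 N and value of joint keeper below 0.0025 m and linear speed of each of lantern1, lantern2, lantern3, lantern4, bell1, bell2, bell3, bell4 below 0.2 m/s); the robot touches nothing.
It fails at once if the pig is pushed more than 30 mm (distance of pig from where it was at the start of the episode above 0.03 m).
It fails at once if the photo cube is pushed more than 30 mm (distance of photo_cube from where it was at the start of the episode above 0.03 m).
Of lantern1, lantern2, lantern3, lantern4 only 2 to 4 are there at a start; the rules pass over those that are not, and their reading is None.
Of bell1, bell2, bell3, bell4 only 2 to 2 are there at a start; the rules pass over those that are not, and their reading is None.
At some moment in a run one of lantern1, lantern2, lantern3, lantern4 may be knocked a few centimetres aside while the robot is not near it.
It also fails if it takes over 210 s, if anything falls off the work surface, if the arm or the gripper's body presses on something with over 40 N, if the wrist force passes 120 N, or if a joint passes its speed limit or range.

## Working session

There is one attempt and no reset: what is moved stays moved. The work goes in short steps, Python scripts to look and compute and a tool call to move; the robot and the scene stay as the last step left them, time stands still between calls to the robot, and variables do not carry over. Pictures are saved under pics/ and viewed, at most 14 in all, crops included, and the job is handed in when it is done.

Besides the shell and the picture viewer there is one more tool, called after "Emit:" as name([rows], argument=value, ...), one row to a line, values as JSON. send_rows: Moves the arm, as the interface text tells. Shift numbers are shares of 0.05 m and turn numbers shares of 2 pi rad, none past 1 either way. Its arguments: {"type":"object","properties":{"motion":{"type":"array","items":{"type":"object","properties":{"dp":{"type":"array","items":{"type":"number","minimum":-1,"maximum":1}},"angular":{"type":"array","items":{"type":"number","minimum":-1,"maximum":1}},"fingers":{"type":"number"}}}},"grip_force":{"type":"number"}},"required":["motion"]}

```bash
mkdir -p pics
python3 - <<'E'
from cell import manip
import cv2,numpy as np
np.set_printoptions(precision=4,suppress=True)
print(manip.observe())
for n in ["scene","top"]:
    im=manip.grab_frame(n); cv2.imwrite(f"pics/{n}0.png",cv2.resize(im[:,:,::-1],(800,600),interpolation=cv2.INTER_CUBIC)); np.save(f"pics/{n}0.npy",im)
for n in ["scene","top","wrist"]: print(n,manip.get_calibration(n))
E
```

```text
{'time': 0.0, 'qpos': array([-1.2349,  0.4694, -0.0486,  1.5337,  0.0241,  1.141 , -0.0823]), 'dq': array([-0.001 ,  0.0007,  0.0008, -0.0007, -0.0007, -0.0001, -0.0008]), 'joint_torque': array([ -0.0006, -50.7974,  -0.0809, -23.6152,  -0.0614,   0.0379,
         0.0002]), 'ee_pos': array([0.2407, 0.6304, 0.4037]), 'tool_rot': array([-0.0001,  0.1814,  0.9834, -0.001 ]), 'force': array([ 0.4401, -0.1258,  0.0932]), 'ft_torque': array([ 0.0026, -0.0068,  0.0151]), 'finger_force': 0.0, 'gripper_width': 0.9980616634715919}
scene {'intrinsics': array([[371.6733,   0.    , 254.9105],
       [  0.    , 371.6733, 196.2597],
       [  0.    ,   0.    ,   1.    ]]), 'k1': -0.11176262146006938, 'eye': array([1.4074, 0.4127, 1.2048]), 'attitude': array([-0.1939,  0.4876,  0.7932, -0.3091])}
top {'intrinsics': array([[445.685 ,   0.    , 255.7438],
       [  0.    , 445.685 , 188.9782],
       [  0.    ,   0.    ,   1.    ]]), 'k1': -0.0966386638001099, 'eye': array([ 0.3133, -0.012 ,  1.5171]), 'attitude': array([-0.0574,  0.7089, -0.7011,  0.0511])}
wrist {'intrinsics': array([[338.3336,   0.    , 254.7384],
       [  0.    , 338.3336, 192.4264],
       [  0.    ,   0.    ,   1.    ]]), 'k1': -0.0157525339287439, 'eye': array([0.1632, 0.6586, 0.3837]), 'attitude': array([0.1248, 0.8142, 0.5606, 0.0851])}
```

View pics/scene0.png

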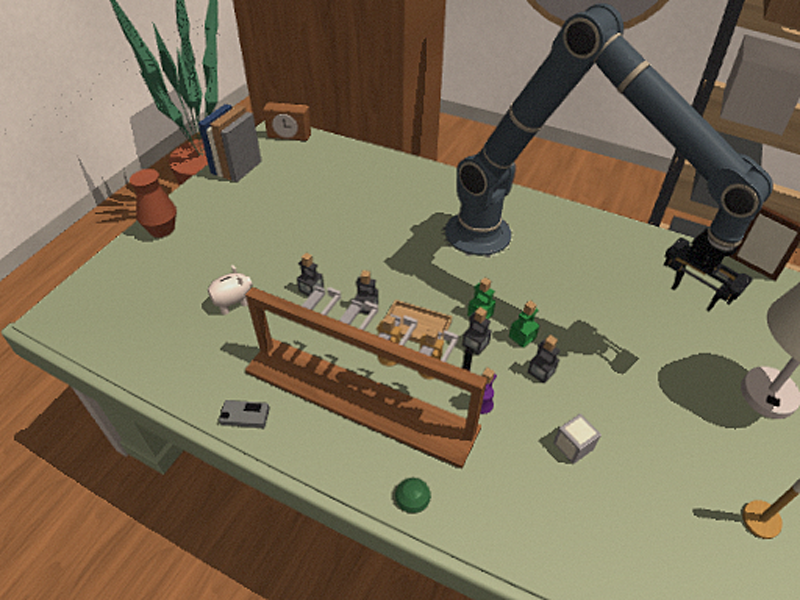

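View pics/top0.png

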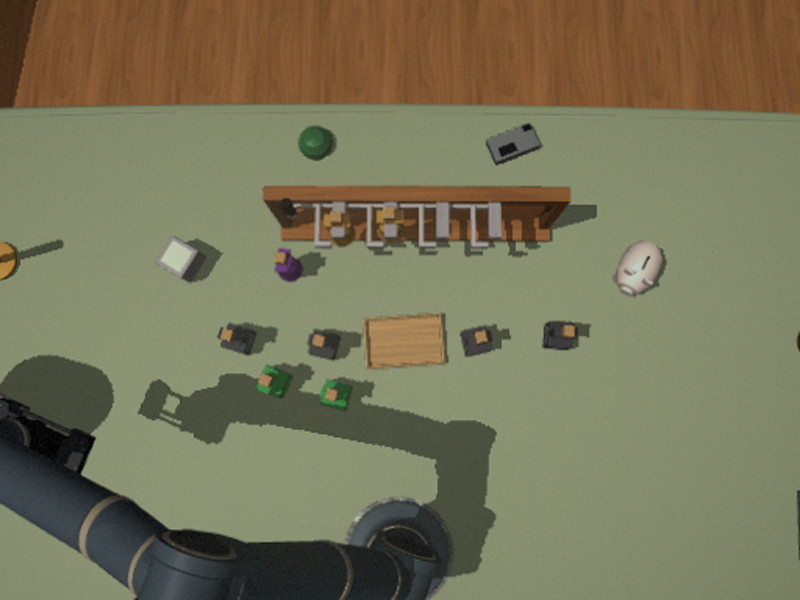

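```bash
cat > h.py <<'E'
import cv2,numpy as np,sys
from scipy.spatial.transform import Rotation as R
np.set_printoptions(precision=4,suppress=True)
def rot(q): return R.from_quat([q[1],q[2],q[3],q[0]]).as_matrix()
def rays(c,px):
    u=cv2.undistortPoints(np.float64(px).reshape(-1,1,2),c["intrinsics"],np.array([c["k1"],0,0,0.])).reshape(-1,2)
    return np.c_[u,np.ones(len(u))]@rot(c["attitude"]).T
def atz(c,px,z):
    d=rays(c,px); return c["eye"]+d*((np.asarray(z)-c["eye"][2])/d[:,2])[:,None]
def proj(c,P):
    M=rot(c["attitude"]).T; return cv2.projectPoints((np.float64(P).reshape(-1,3)-c["eye"])@M.T,np.zeros(3),np.zeros(3),c["intrinsics"],np.array([c["k1"],0,0,0.]))[0].reshape(-1,2)
E
python3 - <<'E'
from h import *
from cell import manip
im=np.load("pics/top0.npy")[:,:,::-1]
cv2.imwrite("pics/topc.png",cv2.resize(im[110:270,130:390],(780,480),interpolation=cv2.INTER_CUBIC))
sc=np.load("pics/scene0.npy")[:,:,::-1]
cv2.imwrite("pics/scc.png",cv2.resize(sc[155:300,130:390],(780,435),interpolation=cv2.INTER_CUBIC))
c=manip.get_calibration("top")
k=1.5625
bar=np.array([[265,188],[570,188],[570,200],[265,200]])/k
print(atz(c,bar,.234))
print("tray",atz(c,np.array([[366,316],[443,314],[446,365],[367,368]])/k,.02))
print("knobs",atz(c,np.array([[227,335],[318,341],[481,336],[568,331],[281,258]])/k,.134))
print("bells",atz(c,np.array([[336,212],[388,212]])/k,.225+.038))
E
```

```text
[[ 0.7181  0.2621  0.234 ]
 [ 0.7238 -0.3246  0.234 ]
 [ 0.6999 -0.3238  0.234 ]
 [ 0.6941  0.2609  0.234 ]]
tray [[ 0.4987  0.0749  0.02  ]
 [ 0.5048 -0.0918  0.02  ]
 [ 0.3947 -0.0986  0.02  ]
 [ 0.3864  0.0707  0.02  ]]
knobs [[ 0.4429  0.3473  0.134 ]
 [ 0.4333  0.1633  0.134 ]
 [ 0.4468 -0.1617  0.134 ]
 [ 0.4584 -0.3364  0.134 ]
 [ 0.6016  0.2439  0.134 ]]
bells [[0.663  0.1205 0.263 ]
 [0.6638 0.0237 0.263 ]]
```

View pics/topc.png

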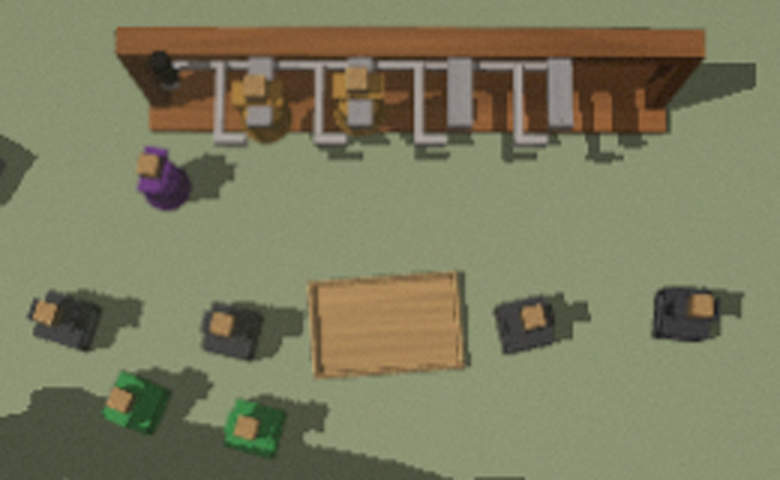

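View pics/scc.png

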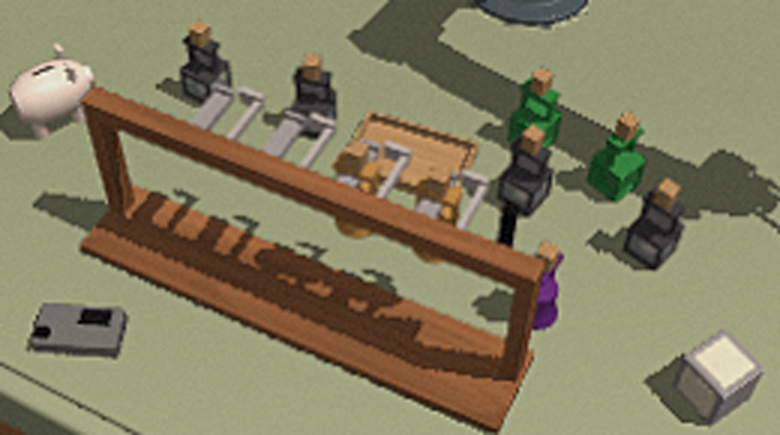

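```bash
cat > tri.py <<'E'
from h import *
from cell import manip
ct,cs=manip.get_calibration("top"),manip.get_calibration("scene")
def T(p): return (np.array(p,float)+.5)/3-.5+[130,110]
def S(p): return (np.array(p,float)+.5)/3-.5+[130,155]
def tri(cl):
    A=np.zeros((3,3));b=np.zeros(3)
    L=[]
    for c,p in cl:
        d=rays(c,[p])[0]; d/=np.linalg.norm(d); M=np.eye(3)-np.outer(d,d); A+=M;b+=M@c["eye"];L.append((c,d))
    X=np.linalg.solve(A,b)
    return X,[np.linalg.norm((np.eye(3)-np.outer(d,d))@(X-c["eye"])) for c,d in L]
E
python3 - <<'E'
from tri import *
pairs={"barTL":((116,29),(543,258)),"barTR":((705,30),(103,88)),"barBR":((704,54),(84,95)),
"knobL1":((46,311),(668,186)),"knobL2":((222,322),(533,132)),"knobL3":((534,316),(312,61)),"knobL4":((703,305),(200,28)),
"purple":((150,161),(548,248)),"green":((119,401),(629,120)),
"trayTL":((308,282),(476,152)),"trayTR":((461,271),(368,115))}
for k,(a,b) in pairs.items(): print(k,*tri([(ct,T(a)),(cs,S(b))]))
E
```

```text
barTL [0.7128 0.2632 0.2581] [np.float64(0.002440749712216382), np.float64(0.0024407497122164146)]
barTR [ 0.7144 -0.3099  0.2528] [np.float64(0.010485992731917033), np.float64(0.010485992731917089)]
barBR [ 0.7082 -0.331   0.2196] [np.float64(0.0055924358237364824), np.float64(0.005592435823736228)]
knobL1 [0.4462 0.3479 0.1352] [np.float64(0.00013747221138940574), np.float64(0.00013747221138928238)]
knobL2 [0.4373 0.1624 0.1348] [np.float64(0.0004735849523973199), np.float64(0.00047358495239732386)]
knobL3 [ 0.4474 -0.1616  0.1297] [np.float64(7.41547009489093e-05), np.float64(7.415470094898723e-05)]
knobL4 [ 0.4603 -0.3387  0.1292] [np.float64(0.00046217334914422267), np.float64(0.00046217334914421654)]
purple [0.6065 0.2454 0.1364] [np.float64(0.0012601733581025058), np.float64(0.0012601733581025347)]
green [0.3542 0.2679 0.1299] [np.float64(0.0005554952137716447), np.float64(0.0005554952137716298)]
trayTL [0.4797 0.088  0.1016] [np.float64(0.012544206774646027), np.float64(0.012544206774646014)]
trayTR [ 0.4905 -0.071   0.1082] [np.float64(0.01661463477983934), np.float64(0.016614634779839325)]
```

Run:
```python
from tri import *
from scipy.optimize import least_squares
pairs={"barTR":((705,30),(84,95)),"barBR":((704,54),(103,88)),"barBL":((118,53),(543,257)),
"trayBL":((315,378),(476,152)),"trayBR":((465,368),(368,115))}
for k,(a,b) in pairs.items(): print(k,*tri([(ct,T(a)),(cs,S(b))]))
obs=[(.015,.3,ct,T((116,29))),(.015,-.3,ct,T((705,30))),(-.015,-.3,ct,T((704,54))),(-.015,.3,ct,T((118,53))),
(.015,-.3,cs,S((84,95))),(-.015,-.3,cs,S((103,88))),(-.015,.3,cs,S((543,257)))]
def f(p):
    c,s=np.cos(p[3]),np.sin(p[3])
    return np.concatenate([(proj(cam,[p[0]+c*x-s*y,p[1]+s*x+c*y,p[2]])[0]-px) for x,y,cam,px in obs])
r=least_squares(f,[.7,-.03,.234,0],x_scale=.01); print(r.x,r.fun)
```

```text
barTR [ 0.7237 -0.3223  0.2398] [np.float64(0.0005279522427079074), np.float64(0.0005279522427080344)]
barBR [ 0.6989 -0.3184  0.2328] [np.float64(0.004630848660410137), np.float64(0.004630848660410225)]
barBL [0.6952 0.2619 0.2373] [np.float64(0.00021297296547668378), np.float64(0.00021297296547667286)]
trayBL [ 0.3874  0.0715 -0.0019] [np.float64(0.0012046101862479195), np.float64(0.0012046101862479002)]
trayBR [ 0.4    -0.0975  0.0064] [np.float64(0.0008503969304098951), np.float64(0.0008503969304100207)]
[ 0.7101 -0.0294  0.2294  0.0032] [-1.144  -0.4825  1.336   0.4412  2.0312  2.0358 -2.2509  1.0874 -1.5374
  1.7311 -3.0204 -1.1112  2.3808  2.1748]
```

Emit:
send_rows([
  {"dp": [0,0,0],"angular": [0,0,-0.0194],"fingers": 1},
  {"dp": [0,0,0],"angular": [0,0,-0.0194],"fingers": 1},
  {"dp": [0,0,0],"angular": [0,0,-0.0194],"fingers": 1},
  {"dp": [-0.6,-0.5,-0.15],"angular": [0,0,0],"fingers": 1},
  {"dp": [-0.6,-0.5,-0.15],"angular": [0,0,0],"fingers": 1},
  {"dp": [-0.6,-0.5,-0.15],"angular": [0,0,0],"fingers": 1},
  {"dp": [-0.6,-0.5,-0.15],"angular": [0,0,0],"fingers": 1},
  {"dp": [-0.6,-0.5,-0.15],"angular": [0,0,0],"fingers": 1},
  {"dp": [-0.6,-0.5,-0.15],"angular": [0,0,0],"fingers": 1},
  {"dp": [-0.6,-0.5,-0.15],"angular": [0,0,0],"fingers": 1},
  {"dp": [-0.6,-0.5,-0.15],"angular": [0,0,0],"fingers": 1},
  {"dp": [-0.6,-0.5,-0.15],"angular": [0,0,0],"fingers": 1},
])

```text
time: 1.3
ee_pos: [0.512, 0.4046, 0.4721]
tool_rot: [-0.0, -0.0, 1.0, -0.0]
force: [0.3, 0.1, 1.0]
gripper_width: 1.001
finger_force: 0.0
```

Emit:
send_rows([
  {"dp": [-0.43,-0.75,-0.19],"angular": [0,0,0],"fingers": 1},
  {"dp": [-0.43,-0.75,-0.19],"angular": [0,0,0],"fingers": 1},
  {"dp": [-0.43,-0.75,-0.19],"angular": [0,0,0],"fingers": 1},
  {"dp": [-0.43,-0.75,-0.19],"angular": [0,0,0],"fingers": 1},
  {"dp": [-0.43,-0.75,-0.19],"angular": [0,0,0],"fingers": 1},
  {"dp": [-0.43,-0.75,-0.19],"angular": [0,0,0],"fingers": 1},
  {"dp": [0,0,0],"angular": [0,0,0],"fingers": 1},
])

```text
time: 2.0
ee_pos: [0.6432, 0.1728, 0.5301]
tool_rot: [0.002, 0.006, 1.0, -0.002]
force: [0.3, -0.5, 0.7]
gripper_width: 0.998
finger_force: 0.0
```

Run:
```python
from tri import *
o=manip.observe(); print(o["ee_pos"],o["tool_rot"])
c=manip.get_calibration("wrist"); im=manip.grab_frame("wrist")
np.save("pics/w1.npy",im); import pickle; pickle.dump(c,open("pics/w1.pkl","wb"))
print(c["eye"],rot(c["attitude"]))
cv2.imwrite("pics/w1.png",cv2.resize(im[:,:,::-1],(800,600),interpolation=cv2.INTER_CUBIC))
```

```text
[0.6432 0.1728 0.5301] [ 0.0018  0.0058  1.     -0.0023]
[0.5603 0.1725 0.5097] [[ 0.0117  0.9532  0.3023]
 [ 0.9999 -0.01   -0.0073]
 [-0.004   0.3023 -0.9532]]
```

View pics/w1.png

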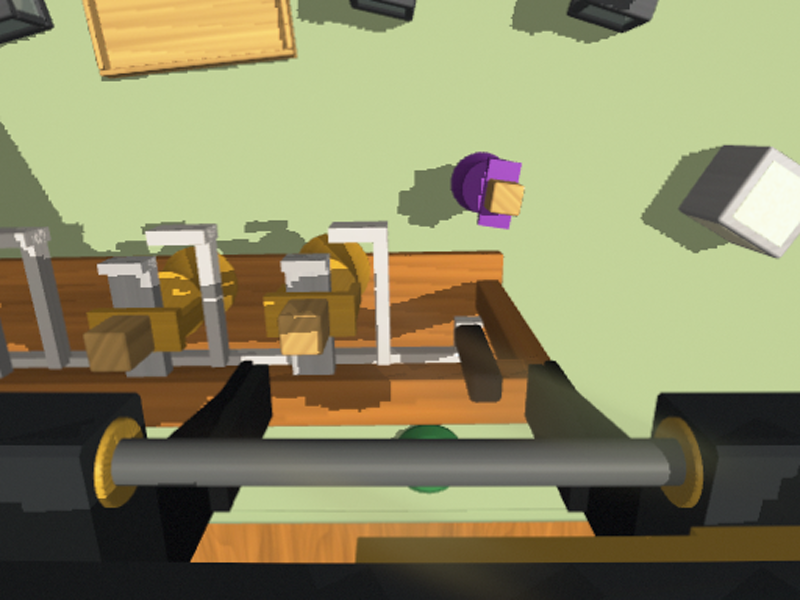

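Run:
```python
from tri import *
import pickle
c=pickle.load(open("pics/w1.pkl","rb")); k=1.5625
def a(n,p,z): print(n,atz(c,(np.array(p,float)+.5)/k-.5,z))
a("peg4 lip top front L,R",[(281,262),(329,262)],.233)
a("peg3 lip top front L,R",[(98,267),(157,262)],.233)
a("bell4 knob top",[(282,328),(321,328),(322,354),(283,354)],.263)
a("bell3 knob top",[(85,345),(136,340),(137,368),(85,370)],.263)
a("bell3 knob top",[(110,357)],.263)
a("grip top",[(485,386)],.280)
a("bar end left front/back? ",[(527,378),(526,423)],.234)
a("bar front",[(230,367),(330,374),(30,367)],.234)
a("keeper back strip?",[(340,360)],.21)
```

```text
peg4 lip top front L,R [[0.6255 0.1075 0.233 ]
 [0.6257 0.1334 0.233 ]]
peg3 lip top front L,R [[0.6271 0.0077 0.233 ]
 [0.6247 0.0404 0.233 ]]
bell4 knob top [[0.6521 0.1124 0.263 ]
 [0.6523 0.1319 0.263 ]
 [0.6663 0.1316 0.263 ]
 [0.6662 0.1118 0.263 ]]
bell3 knob top [[0.6603 0.0114 0.263 ]
 [0.6579 0.038  0.263 ]
 [0.6733 0.036  0.263 ]
 [0.6742 0.0087 0.263 ]]
bell3 knob top [[0.667 0.023 0.263]]
grip top [[0.6765 0.2118 0.28  ]]
bar end left front/back?  [[0.6949 0.2436 0.234 ]
 [0.7242 0.2449 0.234 ]]
bar front [[ 0.6864  0.0737  0.234 ]
 [ 0.6913  0.1307  0.234 ]
 [ 0.6855 -0.0424  0.234 ]]
keeper back strip? [[0.6932 0.1337 0.21  ]]
```

Emit:
send_rows([
  {"dp": [-0.35,0.39,0],"angular": [0,0,-0.0019],"fingers": 1},
  {"dp": [-0.35,0.39,0],"angular": [0,0,0],"fingers": 1},
  {"dp": [0,0,0.5],"angular": [0,0,0],"fingers": 1},
  {"dp": [0,0,0.5],"angular": [0,0,0],"fingers": 1},
  {"dp": [0,0,0.5],"angular": [0,0,0],"fingers": 1},
  {"dp": [0,0,0.5],"angular": [0,0,0],"fingers": 1},
  {"dp": [0,0,0],"angular": [0,0,0],"fingers": 1},
])

```text
time: 2.75
ee_pos: [0.6732, 0.2217, 0.4242]
tool_rot: [-0.005, -0.008, 1.0, -0.001]
force: [-0.3, -0.2, -0.0]
gripper_width: 0.999
finger_force: 0.0
```

Emit:
send_rows([
  {"dp": [0,0,0],"angular": [0,0,0],"fingers": 1},
  {"dp": [0,0,0],"angular": [0,0,0],"fingers": 1},
])

```text
time: 2.95
ee_pos: [0.675, 0.2209, 0.431]
tool_rot: [0.001, -0.007, 1.0, 0.001]
force: [0.5, 0.0, -0.6]
gripper_width: 1.001
finger_force: 0.0
```

Emit:
send_rows([
  {"dp": [-0.06,-0.16,0.06],"angular": [0,0,0.002],"fingers": 1},
  {"dp": [0,0,0],"angular": [0,0,0],"fingers": 1},
  {"dp": [0,0,0],"angular": [0,0,0],"fingers": -1},
  {"dp": [0,0,0],"angular": [0,0,0],"fingers": -1},
  {"dp": [0,0,0],"angular": [0,0,0],"fingers": -1},
  {"dp": [0,0,0],"angular": [0,0,0],"fingers": -1},
  {"dp": [0,0,0],"angular": [0,0,0],"fingers": -1},
  {"dp": [0,0,0],"angular": [0,0,0],"fingers": -1},
  {"dp": [0,0,0],"angular": [0,0,0],"fingers": -1},
], grip_force=15)

```text
time: 3.85
ee_pos: [0.678, 0.2123, 0.4262]
tool_rot: [-0.0, -0.0, 1.0, 0.0]
force: [-0.2, -0.1, -0.1]
gripper_width: 0.448
finger_force: 0.0
```

Emit:
send_rows([
  {"dp": [0,0,0],"angular": [0,0,0],"fingers": -1},
  {"dp": [0,0,0],"angular": [0,0,0],"fingers": -1},
  {"dp": [0,0,0],"angular": [0,0,0],"fingers": -1},
  {"dp": [0,0,0],"angular": [0,0,0],"fingers": -1},
  {"dp": [0,0,0],"angular": [0,0,0],"fingers": -1},
  {"dp": [0,0,0],"angular": [0,0,0],"fingers": -1},
])

```text
time: 4.45
ee_pos: [0.678, 0.2126, 0.4262]
tool_rot: [0.0, -0.0, 1.0, 0.0]
force: [0.5, 1.3, -0.4]
gripper_width: 0.184
finger_force: 15.0
```

Emit:
send_rows([
  {"dp": [0,0.1,0],"angular": [0,0,0],"fingers": -1},
  {"dp": [0,0.1,0],"angular": [0,0,0],"fingers": -1},
  {"dp": [0,0.1,0],"angular": [0,0,0],"fingers": -1},
  {"dp": [0,0.1,0],"angular": [0,0,0],"fingers": -1},
  {"dp": [0,0.06,0],"angular": [0,0,0],"fingers": -1},
  {"dp": [0,0,0],"angular": [0,0,0],"fingers": -1},
  {"dp": [0,0,0],"angular": [0,0,0],"fingers": -1},
  {"dp": [0,0,0],"angular": [0,0,0],"fingers": -1},
])

```text
time: 5.25
ee_pos: [0.678, 0.2346, 0.4262]
tool_rot: [-0.0, 0.0, 1.0, -0.001]
force: [-1.9, -4.3, 1.1]
gripper_width: 0.181
finger_force: 15.0
```

Emit:
send_rows([
  {"dp": [0,0,0],"angular": [0,0,0],"fingers": 0.4},
  {"dp": [0,0,0],"angular": [0,0,0],"fingers": 0.4},
  {"dp": [0,0,0],"angular": [0,0,0],"fingers": 0.4},
  {"dp": [0,0,-0.5],"angular": [0,0,0],"fingers": 0.4},
  {"dp": [0,0,-0.5],"angular": [0,0,0],"fingers": 0.4},
  {"dp": [0,0,-0.5],"angular": [0,0,0],"fingers": 0.4},
  {"dp": [0.1,-0.76,0],"angular": [0,0,0],"fingers": 0.4},
  {"dp": [0.1,-0.76,0],"angular": [0,0,0],"fingers": 0.4},
  {"dp": [0.1,-0.74,0],"angular": [0,0,0],"fingers": 0.4},
  {"dp": [0,0,0],"angular": [0,0,0],"fingers": 0.4},
  {"dp": [0,0,0],"angular": [0,0,0],"fingers": 0.4},
  {"dp": [0,0,0],"angular": [0,0,0],"fingers": 0.4},
])

```text
time: 6.45
ee_pos: [0.663, 0.1243, 0.5012]
tool_rot: [0.0, -0.001, 1.0, 0.001]
force: [-0.2, 1.1, 0.1]
gripper_width: 0.704
finger_force: 0.0
```

Run:
```python
from tri import *
o=manip.observe(); print(o["ee_pos"],o["tool_rot"],o["gripper_width"])
c=manip.get_calibration("wrist"); im=manip.grab_frame("wrist")
np.save("pics/w2.npy",im); import pickle; pickle.dump(c,open("pics/w2.pkl","wb"))
cv2.imwrite("pics/w2.png",cv2.resize(im[:,:,::-1],(800,600),interpolation=cv2.INTER_CUBIC))
```

```text
[0.663  0.1243 0.5012] [ 0.0001 -0.0015  1.      0.001 ] 0.7038479637288328
```

View pics/w2.png

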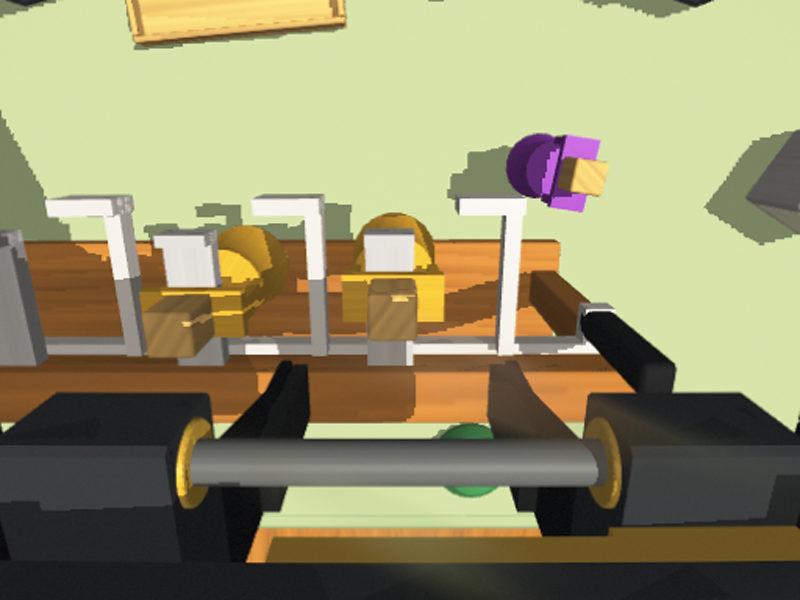

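Run:
```python
from tri import *
import pickle
c=pickle.load(open("pics/w2.pkl","rb")); k=1.5625
def a(n,p,z): print(n,atz(c,(np.array(p,float)+.5)/k-.5,z))
a("peg4 lip top front L,R",[(365,232),(414,232)],.233)
a("peg3 lip top front L,R",[(153,236),(217,232)],.233)
a("bell4 knob back edge",[(370,340),(416,340)],.263)
a("bell4 knob front bottom",[(368,281),(417,281)],.233)
a("bell3 knob back",[(144,356),(196,355)],.263)
a("bell3 knob frontbot",[(148,296),(212,295)],.233)
a("grip top back",[(642,394),(672,394)],.280)
a("tray",[(136,44),(345,25),(345,14)],.02)
```

```text
peg4 lip top front L,R [[0.6236 0.1078 0.233 ]
 [0.6236 0.131  0.233 ]]
peg3 lip top front L,R [[0.6257 0.0072 0.233 ]
 [0.6237 0.0378 0.233 ]]
bell4 knob back edge [[0.6665 0.1111 0.263 ]
 [0.6665 0.1315 0.263 ]]
bell4 knob front bottom [[0.6476 0.1089 0.233 ]
 [0.6476 0.1327 0.233 ]]
bell3 knob back [[0.6744 0.0097 0.263 ]
 [0.6739 0.0332 0.263 ]]
bell3 knob frontbot [[0.6554 0.0007 0.233 ]
 [0.6549 0.0323 0.233 ]]
grip top back [[0.6842 0.227  0.28  ]
 [0.6842 0.2398 0.28  ]]
tray [[ 0.5101 -0.0854  0.02  ]
 [ 0.4966  0.0818  0.02  ]
 [ 0.4888  0.082   0.02  ]]
```

Emit:
send_rows([
  {"dp": [0.12,-0.06,0],"angular": [0,0,0],"fingers": 0.4},
  {"dp": [0,0,0.5],"angular": [0,0,0],"fingers": 0.4},
  {"dp": [0,0,0.5],"angular": [0,0,0],"fingers": 0.4},
  {"dp": [0,0,0.4],"angular": [0,0,0],"fingers": 0.4},
  {"dp": [0,0,0.22],"angular": [0,0,0],"fingers": 0.4},
  {"dp": [0,0,0],"angular": [0,0,0],"fingers": -1},
  {"dp": [0,0,0],"angular": [0,0,0],"fingers": -1},
  {"dp": [0,0,0],"angular": [0,0,0],"fingers": -1},
  {"dp": [0,0,0],"angular": [0,0,0],"fingers": -1},
  {"dp": [0,0,0],"angular": [0,0,0],"fingers": -1},
  {"dp": [0,0,0],"angular": [0,0,0],"fingers": -1},
  {"dp": [0,0,0],"angular": [0,0,0],"fingers": -1},
], grip_force=25)

```text
time: 7.7
ee_pos: [0.6571, 0.1197, 0.4209]
tool_rot: [0.001, -0.0, 1.0, 0.001]
force: [0.3, 0.8, 2.0]
gripper_width: 0.249
finger_force: 25.0
```

Emit:
send_rows([
  {"dp": [0,0,0],"angular": [0,0,0],"fingers": -1},
  {"dp": [0,0,0],"angular": [0,0,0],"fingers": -1},
])

```text
time: 7.9
ee_pos: [0.6571, 0.1197, 0.4209]
tool_rot: [0.001, -0.0, 1.0, 0.001]
force: [-0.0, 2.4, 3.7]
gripper_width: 0.249
finger_force: 25.0
```

Emit:
send_rows([
  {"dp": [0,0,-0.15],"angular": [0,0,0],"fingers": -1},
  {"dp": [0,0,-0.15],"angular": [0,0,0],"fingers": -1},
  {"dp": [0,0,0],"angular": [0,0,0],"fingers": -1},
  {"dp": [0.4,0,0],"angular": [0,0,0],"fingers": -1},
  {"dp": [0.4,0,0],"angular": [0,0,0],"fingers": -1},
  {"dp": [0.4,0,0],"angular": [0,0,0],"fingers": -1},
  {"dp": [0.4,0,0],"angular": [0,0,0],"fingers": -1},
  {"dp": [0.4,0,0],"angular": [0,0,0],"fingers": -1},
  {"dp": [0,0,0],"angular": [0,0,0],"fingers": -1},
])

```text
time: 8.8
ee_pos: [0.5549, 0.1191, 0.4351]
tool_rot: [-0.001, -0.001, 1.0, -0.0]
force: [-0.4, 0.7, -2.5]
gripper_width: 0.252
finger_force: 25.0
```

Emit:
send_rows([
  {"dp": [0.5,-0.44,0],"angular": [0,0,0],"fingers": -1},
  {"dp": [0.5,-0.44,0],"angular": [0,0,0],"fingers": -1},
  {"dp": [0.5,-0.44,0],"angular": [0,0,0],"fingers": -1},
  {"dp": [0.5,-0.44,0],"angular": [0,0,0],"fingers": -1},
  {"dp": [0,0,0],"angular": [0,0,0],"fingers": -1},
  {"dp": [0,0,0.5],"angular": [0,0,0],"fingers": -1},
  {"dp": [0,0,0.5],"angular": [0,0,0],"fingers": -1},
  {"dp": [0,0,0.5],"angular": [0,0,0],"fingers": -1},
  {"dp": [0,0,0.5],"angular": [0,0,0],"fingers": -1},
  {"dp": [0,0,0.4],"angular": [0,0,0],"fingers": -1},
  {"dp": [0,0,0],"angular": [0,0,0],"fingers": -1},
  {"dp": [0,0,0],"angular": [0,0,0],"fingers": -1},
])

```text
time: 10.0
ee_pos: [0.4579, 0.0314, 0.3155]
tool_rot: [0.0, -0.0, 1.0, -0.0]
force: [-1.2, -0.1, -1.4]
gripper_width: 0.248
finger_force: 25.0
```

Emit:
send_rows([
  {"dp": [0,0,0.12],"angular": [0,0,0],"fingers": -1},
  {"dp": [0,0,0.12],"angular": [0,0,0],"fingers": -1},
  {"dp": [0,0,0.1],"angular": [0,0,0],"fingers": -1},
  {"dp": [0,0,0],"angular": [0,0,0],"fingers": -1},
  {"dp": [0,0,0],"angular": [0,0,0],"fingers": -1},
  {"dp": [0,0,0.02],"angular": [0,0,0],"fingers": -1},
  {"dp": [0,0,0],"angular": [0,0,0],"fingers": -1},
])

```text
time: 10.7
ee_pos: [0.4571, 0.0312, 0.2973]
tool_rot: [0.0, -0.0, 1.0, 0.0]
force: [0.3, -0.5, -2.2]
gripper_width: 0.252
finger_force: 25.0
```

Emit:
send_rows([
  {"dp": [0,0,0],"angular": [0,0,0],"fingers": 0.3},
  {"dp": [0,0,0],"angular": [0,0,0],"fingers": 0.3},
  {"dp": [0,0,0],"angular": [0,0,0],"fingers": 0.3},
  {"dp": [0,0,-0.3],"angular": [0,0,0],"fingers": 0.3},
  {"dp": [0,0,-0.8],"angular": [0,0,0],"fingers": 0.3},
  {"dp": [0,0,-0.8],"angular": [0,0,0],"fingers": 0.3},
  {"dp": [0,0,-0.8],"angular": [0,0,0],"fingers": 0.3},
  {"dp": [0,0,-0.8],"angular": [0,0,0],"fingers": 0.3},
  {"dp": [0,0,-0.5],"angular": [0,0,0],"fingers": 0.3},
])

```text
time: 11.6
ee_pos: [0.4571, 0.031, 0.5007]
tool_rot: [0.002, -0.0, 1.0, 0.001]
force: [1.8, -0.1, -1.3]
gripper_width: 0.649
finger_force: 0.0
```

Emit:
send_rows([
  {"dp": [-0.8,-0.04,0],"angular": [0,0,0],"fingers": 0.3},
  {"dp": [-0.8,-0.04,0],"angular": [0,0,0],"fingers": 0.3},
  {"dp": [-0.8,-0.04,0],"angular": [0,0,0],"fingers": 0.3},
  {"dp": [-0.8,-0.04,0],"angular": [0,0,0],"fingers": 0.3},
  {"dp": [-0.8,-0.04,0],"angular": [0,0,0],"fingers": 0.3},
  {"dp": [-0.16,0,0],"angular": [0,0,0],"fingers": 0.3},
  {"dp": [0,0,0],"angular": [0,0,0],"fingers": 0.3},
  {"dp": [0,0,0],"angular": [0,0,0],"fingers": 0.3},
  {"dp": [0,0,0],"angular": [0,0,0],"fingers": 0.3},
])

```text
time: 12.5
ee_pos: [0.6639, 0.0213, 0.4979]
tool_rot: [0.0, -0.0, 1.0, 0.0]
force: [-0.6, -0.6, -0.2]
gripper_width: 0.651
finger_force: 0.0
```

Emit:
send_rows([
  {"dp": [0,0,0.5],"angular": [0,0,0],"fingers": 0.3},
  {"dp": [0,0,0.5],"angular": [0,0,0],"fingers": 0.3},
  {"dp": [0,0,0.4],"angular": [0,0,0],"fingers": 0.3},
  {"dp": [0,0,0.16],"angular": [0,0,0],"fingers": 0.3},
  {"dp": [0,0,0],"angular": [0,0,0],"fingers": -1},
  {"dp": [0,0,0],"angular": [0,0,0],"fingers": -1},
  {"dp": [0,0,0],"angular": [0,0,0],"fingers": -1},
  {"dp": [0,0,0],"angular": [0,0,0],"fingers": -1},
  {"dp": [0,0,0],"angular": [0,0,0],"fingers": -1},
  {"dp": [0,0,0],"angular": [0,0,0],"fingers": -1},
  {"dp": [0,0,0],"angular": [0,0,0],"fingers": -1},
  {"dp": [0,0,0],"angular": [0,0,0],"fingers": -1},
])

```text
time: 13.7
ee_pos: [0.6652, 0.0214, 0.4198]
tool_rot: [0.0, -0.0, 1.0, 0.0]
force: [-0.4, 0.5, 2.6]
gripper_width: 0.248
finger_force: 25.0
```

Emit:
send_rows([
  {"dp": [0,0,-0.15],"angular": [0,0,0],"fingers": -1},
  {"dp": [0,0,-0.15],"angular": [0,0,0],"fingers": -1},
  {"dp": [0,0,0],"angular": [0,0,0],"fingers": -1},
  {"dp": [0,0,0],"angular": [0,0,0],"fingers": -1},
])

```text
time: 14.1
ee_pos: [0.665, 0.0211, 0.4342]
tool_rot: [-0.0, -0.0, 1.0, 0.0]
force: [-0.4, -0.0, -2.3]
gripper_width: 0.255
finger_force: 25.0
```

Emit:
send_rows([
  {"dp": [0.4,0,0],"angular": [0,0,0],"fingers": -1},
  {"dp": [0.4,0,0],"angular": [0,0,0],"fingers": -1},
  {"dp": [0.4,0,0],"angular": [0,0,0],"fingers": -1},
  {"dp": [0.4,0,0],"angular": [0,0,0],"fingers": -1},
  {"dp": [0.4,0,0],"angular": [0,0,0],"fingers": -1},
  {"dp": [0.2,-0.4,0],"angular": [0,0,0],"fingers": -1},
  {"dp": [0.2,-0.5,0],"angular": [0,0,0],"fingers": -1},
  {"dp": [0.2,-0.42,0],"angular": [0,0,0],"fingers": -1},
  {"dp": [0.5,0,0],"angular": [0,0,0],"fingers": -1},
  {"dp": [0.5,0,0],"angular": [0,0,0],"fingers": -1},
  {"dp": [0.5,0,0],"angular": [0,0,0],"fingers": -1},
  {"dp": [0,0,0],"angular": [0,0,0],"fingers": -1},
])

```text
time: 15.3
ee_pos: [0.4572, -0.0453, 0.4338]
tool_rot: [-0.001, 0.0, 1.0, 0.0]
force: [-0.6, 0.5, -2.6]
gripper_width: 0.253
finger_force: 25.0
```

Emit:
send_rows([
  {"dp": [0,0,0],"angular": [0,0,0],"fingers": -1},
  {"dp": [0,0,0.5],"angular": [0,0,0],"fingers": -1},
  {"dp": [0,0,0.5],"angular": [0,0,0],"fingers": -1},
  {"dp": [0,0,0.5],"angular": [0,0,0],"fingers": -1},
  {"dp": [0,0,0.5],"angular": [0,0,0],"fingers": -1},
  {"dp": [0,0,0.3],"angular": [0,0,0],"fingers": -1},
  {"dp": [0,0,0.2],"angular": [0,0,0],"fingers": -1},
  {"dp": [0,0,0],"angular": [0,0,0],"fingers": -1},
  {"dp": [0,0,0],"angular": [0,0,0],"fingers": -1},
])

```text
time: 16.2
ee_pos: [0.4608, -0.0448, 0.3096]
tool_rot: [0.0, -0.0, 1.0, -0.0]
force: [-0.6, 0.6, -1.6]
gripper_width: 0.25
finger_force: 25.0
```

Emit:
send_rows([
  {"dp": [0,0,0.14],"angular": [0,0,0],"fingers": -1},
  {"dp": [0,0,0.11],"angular": [0,0,0],"fingers": -1},
  {"dp": [0,0,0],"angular": [0,0,0],"fingers": -1},
  {"dp": [0,0,0],"angular": [0,0,0],"fingers": -1},
  {"dp": [0,0,0],"angular": [0,0,0],"fingers": 0.3},
  {"dp": [0,0,0],"angular": [0,0,0],"fingers": 0.3},
  {"dp": [0,0,0],"angular": [0,0,0],"fingers": 0.3},
  {"dp": [0,0,-0.3],"angular": [0,0,0],"fingers": 0.3},
  {"dp": [0,0,-0.8],"angular": [0,0,0],"fingers": 0.3},
  {"dp": [0,0,-0.8],"angular": [0,0,0],"fingers": 0.3},
  {"dp": [0,0,-0.8],"angular": [0,0,0],"fingers": 0.3},
])

```text
time: 17.3
ee_pos: [0.4598, -0.0449, 0.4334]
tool_rot: [0.0, -0.0, 1.0, 0.0]
force: [0.7, 0.4, -0.1]
gripper_width: 0.645
finger_force: 0.0
```

Emit:
send_rows([
  {"dp": [0,-0.8,-0.4],"angular": [0,0,0],"fingers": 0.3},
  {"dp": [0.09,-0.8,0],"angular": [0,0,0],"fingers": 0.3},
  {"dp": [0.09,-0.7,0],"angular": [0,0,0],"fingers": 0.3},
  {"dp": [0,0,0],"angular": [0,0,0],"fingers": 0.3},
  {"dp": [0,0,0],"angular": [0,0,0],"fingers": 0.3},
  {"dp": [0,0,0],"angular": [0,0,0],"fingers": 0.3},
])

```text
time: 17.9
ee_pos: [0.4514, -0.1587, 0.4516]
tool_rot: [-0.0, -0.001, 1.0, 0.0]
force: [-0.7, 0.0, 0.8]
gripper_width: 0.648
finger_force: 0.0
```

```bash
cat > snap.py <<'E'
from tri import *
import pickle
n=sys.argv[1]
o=manip.observe(); print(o["ee_pos"],o["tool_rot"],o["gripper_width"])
c=manip.get_calibration("wrist"); im=manip.grab_frame("wrist")
pickle.dump(c,open(f"pics/{n}.pkl","wb"))
cv2.imwrite(f"pics/{n}.png",cv2.resize(im[:,:,::-1],(800,600),interpolation=cv2.INTER_CUBIC))
E
python3 snap.py w3; python3 -c "
from tri import *
im=manip.grab_frame('top'); cv2.imwrite('pics/top1.png',cv2.resize(im[110:270,130:390,::-1],(780,480),interpolation=cv2.INTER_CUBIC))"
```

```text
[ 0.4514 -0.1587  0.4516] [-0.     -0.001   1.      0.0003] 0.6480931345825582
```

View pics/w3.png

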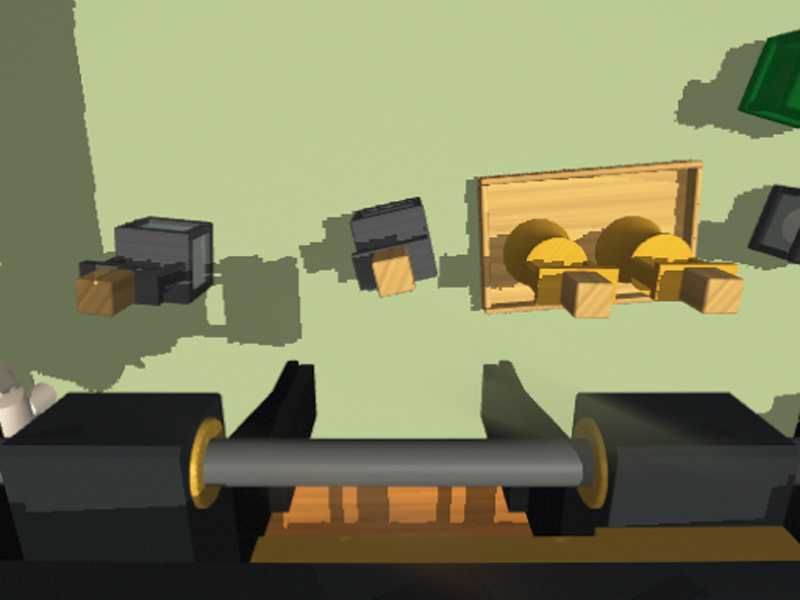

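View pics/top1.png

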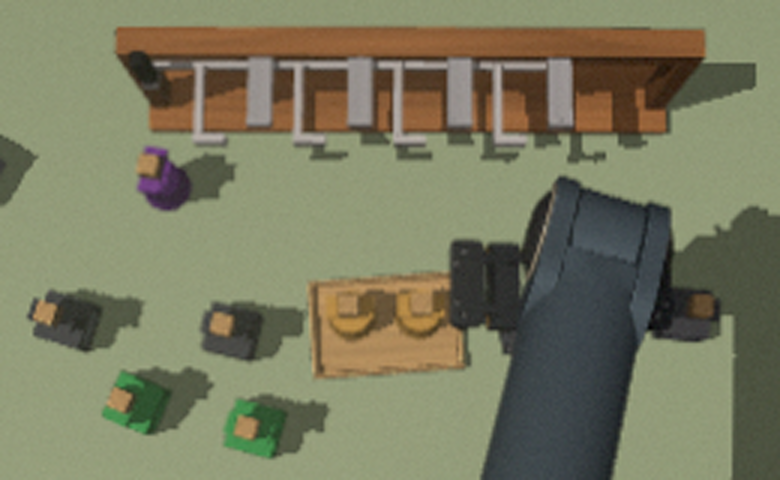

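Run:
```python
from tri import *
import pickle
c=pickle.load(open("pics/w3.pkl","rb")); k=1.5625
def a(n,p,z):
    P=atz(c,(np.array(p,float)+.5)/k-.5,z); d=P[1]-P[0]; print(n,P[:,:2].tolist(),"yaw",np.arctan2(-d[0],d[1]),np.hypot(*d[:2]))
a("L3 base front",[(350,210),(420,197)],0)
a("L3 knob back",[(381,297),(414,288)],.134)
a("L3 knob front bot",[(373,252),(411,247)],.104)
a("L3 handle front top",[(353,252),(425,237)],.104)
a("L4 base front",[(115,226),(212,221)],0.0)
a("L4 knob back",[(77,314),(116,316)],.134)
a("L4 handle front",[(80,262),(190,261)],.104)
a("bellA/B knob back",[(571,318),(611,317)],.139)
a("bellA knob back",[(709,313),(742,311)],.139)
a("tray front",[(480,177),(702,160)],.02)
a("tray back",[(486,313),(702,300)],.02)
```

```text
L3 base front [[0.4261603373449265, -0.19858860255313027], [0.41563847960726497, -0.14189533561994644]] yaw 0.18350481295843707 0.05766139094583846
L3 knob back [[0.45911210095535726, -0.16966682033979938], [0.45357666076915637, -0.15031101647533432]] yaw 0.27854852089500526 0.020131771936286392
L3 knob front bot [[0.4385851505473417, -0.17545050756163377], [0.43534268891211625, -0.15150292682454564]] yaw 0.13457987467296897 0.02416609568414525
L3 handle front top [[0.43860304637789543, -0.18807009444180614], [0.4289718109409913, -0.14279996837318096]] yaw 0.20962492005219138 0.04628331243882935
L4 base front [[0.4392557302611184, -0.39227789346350134], [0.4351750948532017, -0.31176084393768155]] yaw 0.050637065065008376 0.08062038730789911
L4 knob back [[0.4699845789053041, -0.3513890166609427], [0.4712012878582671, -0.32808046721650086]] yaw -0.05215277947082738 0.02334028401455753
L4 handle front [[0.4451998984462407, -0.362439745377075], [0.44452143949443496, -0.29182991776057665]] yaw 0.009608266956709062 0.07061308704893804
bellA/B knob back [[0.47030380768117863, -0.05809998429069234], [0.46965776763493583, -0.034571901810385774]] yaw 0.027451355559479154 0.02353695037470781
bellA knob back [[0.4671171819165345, 0.0231250862878509], [0.46585764478008246, 0.04254830672863072]] yaw 0.06475630935980808 0.01946401618600922
tray front [[0.39829923386298305, -0.09728262679860833], [0.38494553778901075, 0.07069345194727883]] yaw 0.07933076638611805 0.16850603618173596
tray back [[0.5074966245898128, -0.08714476722617578], [0.4960375269455274, 0.08982918019955971]] yaw 0.06465993187901886 0.1773445487920851
```

Emit:
send_rows([
  {"dp": [0.08,-0.08,0],"angular": [0,0,0],"fingers": 0.3},
  {"dp": [0,0,0.5],"angular": [0,0,-0.016],"fingers": 0.3},
  {"dp": [0,0,0.6],"angular": [0,0,-0.016],"fingers": 0.3},
  {"dp": [0,0,0.7],"angular": [0,0,0],"fingers": 0.3},
  {"dp": [0,0,0.7],"angular": [0,0,0],"fingers": 0.3},
  {"dp": [0,0,0.5],"angular": [0,0,0],"fingers": 0.3},
  {"dp": [0,0,0.2],"angular": [0,0,0],"fingers": 0.3},
  {"dp": [0,0,0],"angular": [0,0,0],"fingers": 0.3},
  {"dp": [0,0,0],"angular": [0,0,0],"fingers": 0.3},
])

```text
time: 18.9
ee_pos: [0.4477, -0.164, 0.2927]
tool_rot: [0.001, -0.101, 0.995, -0.0]
force: [0.7, -0.2, 0.4]
gripper_width: 0.649
finger_force: 0.0
```

Emit:
send_rows([
  {"dp": [0,0,0],"angular": [0,0,0],"fingers": -1},
  {"dp": [0,0,0],"angular": [0,0,0],"fingers": -1},
  {"dp": [0,0,0],"angular": [0,0,0],"fingers": -1},
  {"dp": [0,0,0],"angular": [0,0,0],"fingers": -1},
  {"dp": [0,0,0],"angular": [0,0,0],"fingers": -1},
  {"dp": [0,0,0],"angular": [0,0,0],"fingers": -1},
  {"dp": [0,0,0],"angular": [0,0,0],"fingers": -1},
  {"dp": [0,0,0],"angular": [0,0,0],"fingers": -1},
])

```text
time: 19.7
ee_pos: [0.4471, -0.1637, 0.2917]
tool_rot: [-0.0, -0.101, 0.995, 0.0]
force: [-0.8, 0.8, 1.2]
gripper_width: 0.255
finger_force: 24.9
```

Run:
```python
from tri import *
im=cv2.imread("pics/top1.png").astype(int)
for y in (80,90,100,110):
    row=im[y]; m=(row.max(1)-row.min(1)<25)&(row.mean(1)>110)
    e=np.flatnonzero(np.diff(m.astype(int))); print(y,e)
print(atz(ct,[T((260,95)),T((360,95)),T((460,95)),T((560.5,95))],.225))
print("tip",atz(ct,[T((260,124)),T((360,124)),T((460,124)),T((561,124))],.233))
```

```text
80 [195 202 247 271 294 302 347 371 393 401 447 471 492 501 548 571]
90 [195 202 248 270 293 302 347 371 392 400 447 471 492 500 548 571]
100 [195 202 248 270 294 301 348 371 393 400 447 470 493 499 548 571]
110 [195 202 248 270 294 301 348 371 393 400 447 470 494 499 548 572]
[[ 0.6562  0.1202  0.225 ]
 [ 0.657   0.0205  0.225 ]
 [ 0.658  -0.0791  0.225 ]
 [ 0.6591 -0.1793  0.225 ]]
tip [[ 0.6245  0.1186  0.233 ]
 [ 0.6254  0.0199  0.233 ]
 [ 0.6264 -0.0787  0.233 ]
 [ 0.6275 -0.1784  0.233 ]]
```

Emit:
send_rows([
  {"dp": [0,0,-0.4],"angular": [0,0,0],"fingers": -1},
  {"dp": [0,0,-0.7],"angular": [0,0,0],"fingers": -1},
  {"dp": [0,0,-0.7],"angular": [0,0,0],"fingers": -1},
  {"dp": [0,0,-0.7],"angular": [0,0,0.016],"fingers": -1},
  {"dp": [0,0,-0.42],"angular": [0,0,0.016],"fingers": -1},
  {"dp": [-0.5,0.43,0],"angular": [0,0,0],"fingers": -1},
  {"dp": [-0.5,0.43,0],"angular": [0,0,0],"fingers": -1},
  {"dp": [-0.5,0.43,0],"angular": [0,0,0],"fingers": -1},
  {"dp": [-0.5,0.43,0],"angular": [0,0,0],"fingers": -1},
  {"dp": [0,0,0],"angular": [0,0,0],"fingers": -1},
  {"dp": [0,0,0],"angular": [0,0,0],"fingers": -1},
  {"dp": [0,0,0],"angular": [0,0,0],"fingers": -1},
])

```text
time: 20.9
ee_pos: [0.5464, -0.0788, 0.4372]
tool_rot: [-0.001, 0.001, 1.0, -0.0]
force: [-0.4, -0.5, -1.5]
gripper_width: 0.252
finger_force: 25.0
```

Emit:
send_rows([
  {"dp": [-0.4,0.01,0],"angular": [0,0,0],"fingers": -1},
  {"dp": [-0.4,0,0],"angular": [0,0,0],"fingers": -1},
  {"dp": [-0.4,0,0],"angular": [0,0,0],"fingers": -1},
  {"dp": [-0.4,0,0],"angular": [0,0,0],"fingers": -1},
  {"dp": [-0.4,0,0],"angular": [0,0,0],"fingers": -1},
  {"dp": [-0.26,0,0],"angular": [0,0,0],"fingers": -1},
  {"dp": [0,0,0],"angular": [0,0,0],"fingers": -1},
  {"dp": [0,0,0],"angular": [0,0,0],"fingers": -1},
  {"dp": [0,0,0.12],"angular": [0,0,0],"fingers": -1},
  {"dp": [0,0,0.12],"angular": [0,0,0],"fingers": -1},
  {"dp": [0,0,0.05],"angular": [0,0,0],"fingers": -1},
  {"dp": [0,0,0],"angular": [0,0,0],"fingers": -1},
])

```text
time: 22.1
ee_pos: [0.6597, -0.0772, 0.4225]
tool_rot: [-0.001, -0.0, 1.0, 0.0]
force: [0.5, -0.1, -2.3]
gripper_width: 0.249
finger_force: 25.0
```

Emit:
send_rows([
  {"dp": [0,-0.01,0.03],"angular": [0,0,0],"fingers": -1},
  {"dp": [0,0,0.02],"angular": [0,0,0],"fingers": -1},
  {"dp": [0,0,0],"angular": [0,0,0],"fingers": -1},
  {"dp": [0,0,0],"angular": [0,0,0],"fingers": -1},
])

```text
time: 22.5
ee_pos: [0.6601, -0.0778, 0.4208]
tool_rot: [0.0, -0.0, 1.0, 0.0]
force: [0.1, 0.7, -1.4]
gripper_width: 0.247
finger_force: 25.0
```

Emit:
send_rows([
  {"dp": [0,0,0],"angular": [0,0,0],"fingers": 0.2},
  {"dp": [0,0,0],"angular": [0,0,0],"fingers": 0.2},
  {"dp": [0,0,0],"angular": [0,0,0],"fingers": 0.2},
  {"dp": [0,0,0],"angular": [0,0,0],"fingers": 0.2},
  {"dp": [0,0,-0.3],"angular": [0,0,0],"fingers": 0.2},
  {"dp": [0,0,-0.5],"angular": [0,0,0],"fingers": 0.2},
  {"dp": [0,0,-0.5],"angular": [0,0,0],"fingers": 0.2},
  {"dp": [0.5,0,-0.3],"angular": [0,0,0],"fingers": 0.2},
  {"dp": [0.5,0,0],"angular": [0,0,0],"fingers": 0.2},
  {"dp": [0,0,0],"angular": [0,0,0],"fingers": 0.2},
  {"dp": [0,0,0],"angular": [0,0,0],"fingers": 0.2},
])

```text
time: 23.6
ee_pos: [0.6099, -0.0779, 0.5021]
tool_rot: [0.001, -0.0, 1.0, 0.0]
force: [0.1, -0.4, -0.2]
gripper_width: 0.598
finger_force: 0.0
```

```bash
python3 snap.py w4
```

```text
[ 0.6099 -0.0779  0.5021] [ 0.0011 -0.0001  1.      0.0002] 0.5975417429581367
```

View pics/w4.png

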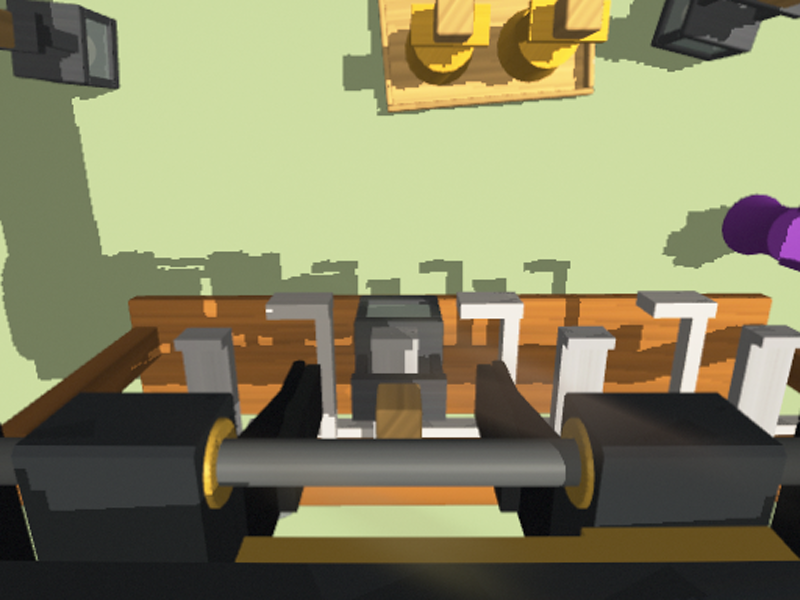

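Emit:
send_rows([
  {"dp": [0.44,-0.73,0.14],"angular": [0,0,0],"fingers": 0.3},
  {"dp": [0.44,-0.73,0.14],"angular": [0,0,0],"fingers": 0.3},
  {"dp": [0.44,-0.73,0.14],"angular": [0,0,0],"fingers": 0.3},
  {"dp": [0.44,-0.73,0.14],"angular": [0,0,0],"fingers": 0.3},
  {"dp": [0.44,-0.73,0.14],"angular": [0,0,0],"fingers": 0.3},
  {"dp": [0.44,-0.73,0.14],"angular": [0,0,0],"fingers": 0.3},
  {"dp": [0.44,-0.73,0.14],"angular": [0,0,0],"fingers": 0.3},
  {"dp": [0,0,0],"angular": [0,0,0],"fingers": 0.3},
  {"dp": [0,0,0],"angular": [0,0,0],"fingers": 0.3},
  {"dp": [0,0,0],"angular": [0,0,0],"fingers": 0.3},
  {"dp": [0,0,0],"angular": [0,0,0],"fingers": 0.3},
])

```text
time: 24.75
ee_pos: [0.4575, -0.3321, 0.4517]
tool_rot: [0.0, -0.002, 1.0, 0.0]
force: [-0.2, 1.0, -0.5]
gripper_width: 0.649
finger_force: 0.0
```

```bash
python3 snap.py w5
```

```text
[ 0.4575 -0.3321  0.4517] [ 0.0001 -0.0016  1.      0.0002] 0.648749414208223
```

View pics/w5.png

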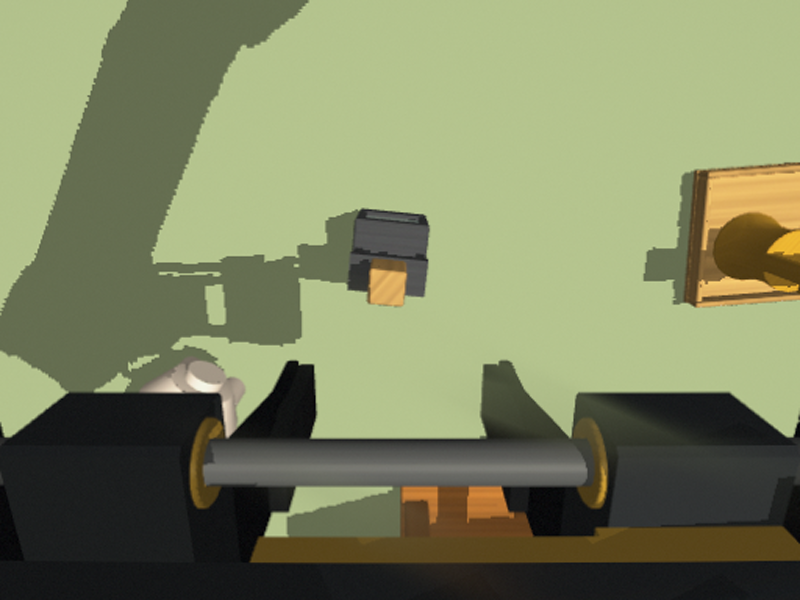

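```bash
cat > lan.py <<'E'
from tri import *
import pickle
def lan(f,base,knob,hand):
    c=pickle.load(open(f"pics/{f}.pkl","rb")); k=1.5625; ys=[]
    for n,p,z,w in (("base",base,0,.027),("knob",knob,.134,-.011),("hand",hand,.104,.012)):
        P=atz(c,(np.array(p,float)+.5)/k-.5,z); d=P[1]-P[0]; y=np.arctan2(-d[0],d[1])
        print(n,"len",np.hypot(*d[:2]),"yaw",y,"centre",P.mean(0)[:2]+w*np.array([np.cos(y),np.sin(y)]))
E
python3 -c "
from lan import *
lan('w5',[(358,209),(429,214)],[(368,304),(402,306)],[(350,250),(428,257)])"
```

```text
base len 0.05783927211552867 yaw -0.06715627687812932 centre [ 0.4606 -0.3386]
knob len 0.020132032407861565 yaw -0.05899541858812262 centre [ 0.4594 -0.3402]
hand len 0.04945309433950988 yaw -0.08848584175074936 centre [ 0.4578 -0.3399]
```

Emit:
send_rows([
  {"dp": [-0.06,-0.13,0],"angular": [0,0,0],"fingers": 0.3},
  {"dp": [0,0,0.5],"angular": [0,0,0.011],"fingers": 0.3},
  {"dp": [0,0,0.6],"angular": [0,0,0],"fingers": 0.3},
  {"dp": [0,0,0.7],"angular": [0,0,0],"fingers": 0.3},
  {"dp": [0,0,0.7],"angular": [0,0,0],"fingers": 0.3},
  {"dp": [0,0,0.5],"angular": [0,0,0],"fingers": 0.3},
  {"dp": [0,0,0.2],"angular": [0,0,0],"fingers": 0.3},
  {"dp": [0,0,0],"angular": [0,0,0],"fingers": 0.3},
  {"dp": [0,0,0],"angular": [0,0,0],"fingers": 0.3},
])

```text
time: 25.7
ee_pos: [0.4598, -0.3403, 0.2928]
tool_rot: [0.001, 0.034, 0.999, -0.001]
force: [-0.3, 0.0, -0.2]
gripper_width: 0.649
finger_force: 0.0
```

Emit:
send_rows([
  {"dp": [0,0,0],"angular": [0,0,0],"fingers": -1},
  {"dp": [0,0,0],"angular": [0,0,0],"fingers": -1},
  {"dp": [0,0,0],"angular": [0,0,0],"fingers": -1},
  {"dp": [0,0,0],"angular": [0,0,0],"fingers": -1},
  {"dp": [0,0,0],"angular": [0,0,0],"fingers": -1},
  {"dp": [0,0,0],"angular": [0,0,0],"fingers": -1},
  {"dp": [0,0,0],"angular": [0,0,0],"fingers": -1},
  {"dp": [0,0,0],"angular": [0,0,0],"fingers": -1},
])

```text
time: 26.5
ee_pos: [0.4591, -0.3398, 0.2918]
tool_rot: [-0.0, 0.034, 0.999, 0.0]
force: [-1.6, 0.1, 2.1]
gripper_width: 0.251
finger_force: 24.8
```

Emit:
send_rows([
  {"dp": [0,0,-0.4],"angular": [0,0,0],"fingers": -1},
  {"dp": [0,0,-0.7],"angular": [0,0,0],"fingers": -1},
  {"dp": [0,0,-0.7],"angular": [0,0,0],"fingers": -1},
  {"dp": [0,0,-0.7],"angular": [0,0,-0.011],"fingers": -1},
  {"dp": [0,0,-0.42],"angular": [0,0,0],"fingers": -1},
  {"dp": [-0.35,0.64,0],"angular": [0,0,0],"fingers": -1},
  {"dp": [-0.35,0.64,0],"angular": [0,0,0],"fingers": -1},
  {"dp": [-0.35,0.64,0],"angular": [0,0,0],"fingers": -1},
  {"dp": [-0.35,0.64,0],"angular": [0,0,0],"fingers": -1},
  {"dp": [-0.35,0.65,0],"angular": [0,0,0],"fingers": -1},
  {"dp": [0,0,0],"angular": [0,0,0],"fingers": -1},
  {"dp": [0,0,0],"angular": [0,0,0],"fingers": -1},
])

```text
time: 27.7
ee_pos: [0.5469, -0.1782, 0.437]
tool_rot: [-0.001, -0.001, 1.0, 0.0]
force: [0.2, -0.7, -1.1]
gripper_width: 0.25
finger_force: 25.0
```

Emit:
send_rows([
  {"dp": [-0.4,-0.01,0],"angular": [0,0,0],"fingers": -1},
  {"dp": [-0.4,0,0],"angular": [0,0,0],"fingers": -1},
  {"dp": [-0.4,0,0],"angular": [0,0,0],"fingers": -1},
  {"dp": [-0.4,0,0],"angular": [0,0,0],"fingers": -1},
  {"dp": [-0.4,0,0],"angular": [0,0,0],"fingers": -1},
  {"dp": [-0.26,0,0],"angular": [0,0,0],"fingers": -1},
  {"dp": [0,0,0],"angular": [0,0,0],"fingers": -1},
  {"dp": [0,0,0],"angular": [0,0,0],"fingers": -1},
  {"dp": [0,0,0.12],"angular": [0,0,0],"fingers": -1},
  {"dp": [0,0,0.12],"angular": [0,0,0],"fingers": -1},
  {"dp": [0,0,0.08],"angular": [0,0,0],"fingers": -1},
  {"dp": [0,0,0],"angular": [0,0,0],"fingers": -1},
])

```text
time: 28.9
ee_pos: [0.6592, -0.1798, 0.4214]
tool_rot: [-0.0, -0.0, 1.0, 0.0]
force: [-0.2, 0.2, -1.8]
gripper_width: 0.25
finger_force: 25.0
```

Emit:
send_rows([
  {"dp": [0,0,0],"angular": [0,0,0],"fingers": -1},
  {"dp": [0,0,0],"angular": [0,0,0],"fingers": -1},
])

```text
time: 29.1
ee_pos: [0.6596, -0.1797, 0.4217]
tool_rot: [0.0, -0.0, 1.0, 0.0]
force: [1.2, 0.6, -1.6]
gripper_width: 0.251
finger_force: 25.0
```

Emit:
send_rows([
  {"dp": [0,0,0.02],"angular": [0,0,0],"fingers": -1},
  {"dp": [0,0,0],"angular": [0,0,0],"fingers": 0.2},
  {"dp": [0,0,0],"angular": [0,0,0],"fingers": 0.2},
  {"dp": [0,0,0],"angular": [0,0,0],"fingers": 0.2},
  {"dp": [0,0,0],"angular": [0,0,0],"fingers": 0.2},
  {"dp": [0,0,-0.3],"angular": [0,0,0],"fingers": 0.2},
  {"dp": [0,0,-0.6],"angular": [0,0,0],"fingers": 0.2},
  {"dp": [0,0,-0.6],"angular": [0,0,0],"fingers": 0.2},
  {"dp": [0.5,0.5,0],"angular": [0,0,0],"fingers": 0.2},
  {"dp": [0.5,0.7,0],"angular": [0,0,0],"fingers": 0.2},
  {"dp": [0.5,0.7,0],"angular": [0,0,0],"fingers": 0.2},
  {"dp": [0.5,0.7,0],"angular": [0,0,0],"fingers": 0.2},
])

```text
time: 30.3
ee_pos: [0.5585, -0.0488, 0.4971]
tool_rot: [0.001, 0.0, 1.0, 0.0]
force: [1.1, 0.3, 1.3]
gripper_width: 0.601
finger_force: 0.0
```

Emit:
send_rows([
  {"dp": [0.5,0.7,0],"angular": [0,0,0],"fingers": 0.3},
  {"dp": [0.5,0.7,0],"angular": [0,0,0],"fingers": 0.3},
  {"dp": [0.5,0.7,0.2],"angular": [0,0,0],"fingers": 0.3},
  {"dp": [0.5,0.7,0.2],"angular": [0,0,0],"fingers": 0.3},
  {"dp": [0.3,0.7,0.2],"angular": [0,0,0],"fingers": 0.3},
  {"dp": [0,0.7,0],"angular": [0,0,0],"fingers": 0.3},
  {"dp": [0,0,0],"angular": [0,0,0],"fingers": 0.3},
  {"dp": [0,0,0],"angular": [0,0,0],"fingers": 0.3},
  {"dp": [0,0,0],"angular": [0,0,0],"fingers": 0.3},
  {"dp": [0,0,0],"angular": [0,0,0],"fingers": 0.3},
])

```text
time: 31.3
ee_pos: [0.4449, 0.1588, 0.4661]
tool_rot: [0.0, 0.001, 1.0, 0.0]
force: [0.4, 0.0, -0.1]
gripper_width: 0.643
finger_force: 0.0
```

```bash
python3 snap.py w6
```

```text
[0.4449 0.1588 0.4661] [0.0003 0.0012 1.     0.    ] 0.6429156764292493
```

View pics/w6.png

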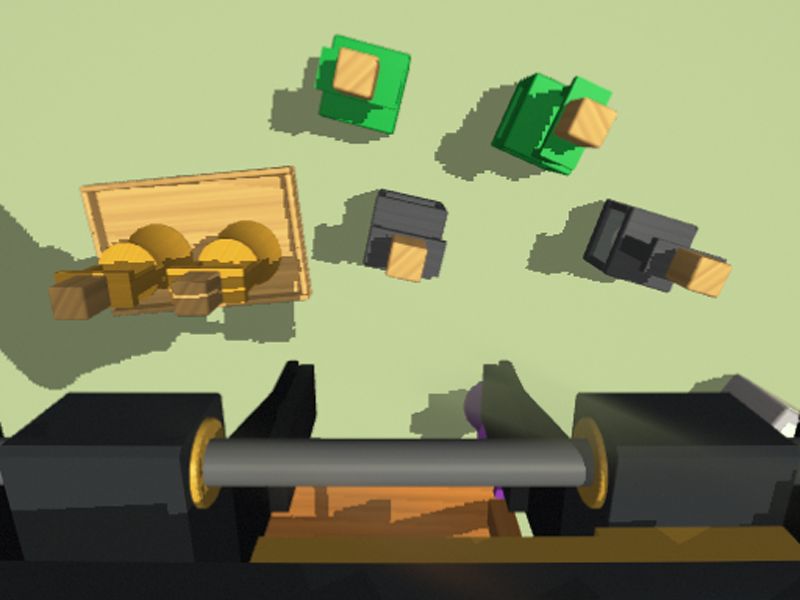

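```bash
python3 -c "
from lan import *
lan('w6',[(380,190),(447,206)],[(388,276),(421,282)],[(370,227),(445,241)])
lan('w6',[(605,199),(697,227)],[(672,285),(716,297)],[(626,237),(730,262)])"
```

```text
base len 0.05751337318318794 yaw -0.23396810140168856 centre [0.4383 0.1645]
knob len 0.020517532658617374 yaw -0.18860919822205624 centre [0.4351 0.1637]
hand len 0.04983185237988677 yaw -0.1885694384406833 centre [0.4354 0.1617]
base len 0.08483086040603179 yaw -0.2816777654718665 centre [0.4508 0.3641]
knob len 0.029806098329454116 yaw -0.2648302444942116 centre [0.4434 0.3435]
hand len 0.07396600981373277 yaw -0.2305073877259941 centre [0.4459 0.3404]
```

Emit:
send_rows([
  {"dp": [0.17,0.1,0],"angular": [0,0,0],"fingers": 0.3},
  {"dp": [0,0,0.6],"angular": [0,0,0.0163],"fingers": 0.3},
  {"dp": [0,0,0.7],"angular": [0,0,0.0163],"fingers": 0.3},
  {"dp": [0,0,0.7],"angular": [0,0,0],"fingers": 0.3},
  {"dp": [0,0,0.7],"angular": [0,0,0],"fingers": 0.3},
  {"dp": [0,0,0.5],"angular": [0,0,0],"fingers": 0.3},
  {"dp": [0,0,0.26],"angular": [0,0,0],"fingers": 0.3},
  {"dp": [0,0,0],"angular": [0,0,0],"fingers": 0.3},
  {"dp": [0,0,0],"angular": [0,0,0],"fingers": 0.3},
])

```text
time: 32.25
ee_pos: [0.436, 0.1653, 0.2931]
tool_rot: [0.0, 0.102, 0.995, 0.0]
force: [0.6, 0.9, -0.4]
gripper_width: 0.647
finger_force: 0.0
```

Emit:
send_rows([
  {"dp": [0,0,0],"angular": [0,0,0],"fingers": -1},
  {"dp": [0,0,0],"angular": [0,0,0],"fingers": -1},
  {"dp": [0,0,0],"angular": [0,0,0],"fingers": -1},
  {"dp": [0,0,0],"angular": [0,0,0],"fingers": -1},
  {"dp": [0,0,0],"angular": [0,0,0],"fingers": -1},
  {"dp": [0,0,0],"angular": [0,0,0],"fingers": -1},
  {"dp": [0,0,0],"angular": [0,0,0],"fingers": -1},
  {"dp": [0,0,0],"angular": [0,0,0],"fingers": -1},
])

```text
time: 33.05
ee_pos: [0.436, 0.1651, 0.2928]
tool_rot: [-0.0, 0.102, 0.995, -0.0]
force: [0.6, -0.9, 1.2]
gripper_width: 0.25
finger_force: 24.9
```

Emit:
send_rows([
  {"dp": [0,0,-0.4],"angular": [0,0,0],"fingers": -1},
  {"dp": [0,0,-0.7],"angular": [0,0,0],"fingers": -1},
  {"dp": [0,0,-0.7],"angular": [0,0,0],"fingers": -1},
  {"dp": [0,0,-0.7],"angular": [0,0,-0.0163],"fingers": -1},
  {"dp": [0,0,-0.42],"angular": [0,0,-0.0163],"fingers": -1},
  {"dp": [-0.55,-0.4,0],"angular": [0,0,0],"fingers": -1},
  {"dp": [-0.55,-0.6,0],"angular": [0,0,0],"fingers": -1},
  {"dp": [-0.55,-0.6,0],"angular": [0,0,0],"fingers": -1},
  {"dp": [-0.57,-0.6,0],"angular": [0,0,0],"fingers": -1},
  {"dp": [0,-0.68,0],"angular": [0,0,0],"fingers": -1},
  {"dp": [0,0,0],"angular": [0,0,0],"fingers": -1},
  {"dp": [0,0,0],"angular": [0,0,0],"fingers": -1},
])

```text
time: 34.25
ee_pos: [0.5469, 0.0205, 0.438]
tool_rot: [-0.001, 0.001, 1.0, 0.0]
force: [-0.1, 0.9, -1.8]
gripper_width: 0.25
finger_force: 25.0
```

Emit:
send_rows([
  {"dp": [0,0,0],"angular": [0,0,0],"fingers": -1},
])

```text
time: 34.35
ee_pos: [0.5468, 0.0225, 0.4383]
tool_rot: [-0.0, -0.001, 1.0, 0.0]
force: [0.3, 0.3, -1.8]
gripper_width: 0.25
finger_force: 25.0
```

Emit:
send_rows([
  {"dp": [-0.4,-0.01,0],"angular": [0,0,0],"fingers": -1},
  {"dp": [-0.4,0,0],"angular": [0,0,0],"fingers": -1},
  {"dp": [-0.4,0,0],"angular": [0,0,0],"fingers": -1},
  {"dp": [-0.4,0,0],"angular": [0,0,0],"fingers": -1},
  {"dp": [-0.4,0,0],"angular": [0,0,0],"fingers": -1},
  {"dp": [-0.26,0,0],"angular": [0,0,0],"fingers": -1},
  {"dp": [0,0,0],"angular": [0,0,0],"fingers": -1},
  {"dp": [0,0,0],"angular": [0,0,0],"fingers": -1},
  {"dp": [0,0,0.12],"angular": [0,0,0],"fingers": -1},
  {"dp": [0,0,0.12],"angular": [0,0,0],"fingers": -1},
  {"dp": [0,0,0.1],"angular": [0,0,0],"fingers": -1},
  {"dp": [0,0,0],"angular": [0,0,0],"fingers": -1},
])

```text
time: 35.55
ee_pos: [0.6597, 0.0207, 0.4216]
tool_rot: [-0.0, -0.0, 1.0, 0.0]
force: [0.4, 0.0, -2.0]
gripper_width: 0.249
finger_force: 25.0
```

Emit:
send_rows([
  {"dp": [0,0,0],"angular": [0,0,0],"fingers": -1},
  {"dp": [0,0,0],"angular": [0,0,0],"fingers": -1},
])

```text
time: 35.75
ee_pos: [0.6599, 0.0207, 0.4216]
tool_rot: [-0.0, -0.0, 1.0, 0.0]
force: [-1.2, 1.1, -0.8]
gripper_width: 0.251
finger_force: 25.0
```

Emit:
send_rows([
  {"dp": [0,0,0],"angular": [0,0,0],"fingers": 0.2},
  {"dp": [0,0,0],"angular": [0,0,0],"fingers": 0.2},
  {"dp": [0,0,0],"angular": [0,0,0],"fingers": 0.2},
  {"dp": [0,0,0],"angular": [0,0,0],"fingers": 0.2},
  {"dp": [0,0,-0.3],"angular": [0,0,0],"fingers": 0.2},
  {"dp": [0,0,-0.6],"angular": [0,0,0],"fingers": 0.2},
  {"dp": [0,0,-0.6],"angular": [0,0,0],"fingers": 0.2},
  {"dp": [0.43,0.64,0],"angular": [0,0,0],"fingers": 0.2},
  {"dp": [0.43,0.64,0],"angular": [0,0,0],"fingers": 0.2},
  {"dp": [0.43,0.64,0],"angular": [0,0,0],"fingers": 0.2},
  {"dp": [0.43,0.64,0],"angular": [0,0,0],"fingers": 0.2},
  {"dp": [0.43,0.64,0],"angular": [0,0,0],"fingers": 0.2},
])

```text
time: 36.95
ee_pos: [0.5515, 0.1818, 0.4983]
tool_rot: [0.001, -0.0, 1.0, 0.0]
force: [-0.3, 1.0, -0.3]
gripper_width: 0.603
finger_force: 0.0
```

Emit:
send_rows([
  {"dp": [0.43,0.64,0],"angular": [0,0,0],"fingers": 0.3},
  {"dp": [0.43,0.64,0],"angular": [0,0,0],"fingers": 0.3},
  {"dp": [0.43,0.64,0.2],"angular": [0,0,0],"fingers": 0.3},
  {"dp": [0.43,0.64,0.2],"angular": [0,0,0],"fingers": 0.3},
  {"dp": [0.43,0.64,0.2],"angular": [0,0,0],"fingers": 0.3},
  {"dp": [0,0,0],"angular": [0,0,0],"fingers": 0.3},
  {"dp": [0,0,0],"angular": [0,0,0],"fingers": 0.3},
  {"dp": [0,0,0],"angular": [0,0,0],"fingers": 0.3},
  {"dp": [0,0,0],"angular": [0,0,0],"fingers": 0.3},
])

```text
time: 37.85
ee_pos: [0.4461, 0.3394, 0.4675]
tool_rot: [0.001, 0.001, 1.0, 0.0]
force: [0.3, 0.2, 0.0]
gripper_width: 0.653
finger_force: 0.0
```

```bash
python3 snap.py w7
```

```text
[0.4461 0.3394 0.4675] [0.0007 0.0013 1.     0.0002] 0.6526415425140855
```

View pics/w7.png

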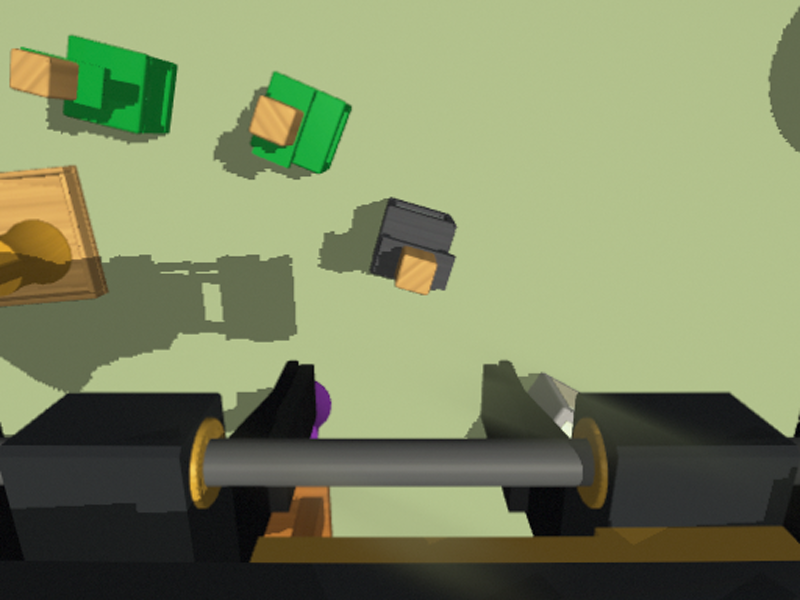

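```bash
python3 -c "
from lan import *
lan('w7',[(390,198),(456,219)],[(395,285),(428,294)],[(379,235),(456,260)])"
```

```text
base len 0.058472699614423834 yaw -0.3079775392775124 centre [0.4482 0.3514]
knob len 0.021213624070532105 yaw -0.27926878584316817 centre [0.4438 0.3496]
hand len 0.053692865267344694 yaw -0.3206148945121749 centre [0.4457 0.3476]
```

Emit:
send_rows([
  {"dp": [0,0.19,0],"angular": [0,0,0],"fingers": 0.3},
  {"dp": [0,0,0.6],"angular": [0,0,0.0235],"fingers": 0.3},
  {"dp": [0,0,0.7],"angular": [0,0,0.0235],"fingers": 0.3},
  {"dp": [0,0,0.7],"angular": [0,0,0],"fingers": 0.3},
  {"dp": [0,0,0.7],"angular": [0,0,0],"fingers": 0.3},
  {"dp": [0,0,0.5],"angular": [0,0,0],"fingers": 0.3},
  {"dp": [0,0,0.3],"angular": [0,0,0],"fingers": 0.3},
  {"dp": [0,0,0],"angular": [0,0,0],"fingers": 0.3},
  {"dp": [0,0,0],"angular": [0,0,0],"fingers": 0.3},
])

```text
time: 38.8
ee_pos: [0.4454, 0.3506, 0.2921]
tool_rot: [0.0, 0.147, 0.989, 0.0]
force: [-0.3, 0.1, 0.9]
gripper_width: 0.652
finger_force: 0.0
```

Emit:
send_rows([
  {"dp": [0,0,0],"angular": [0,0,0],"fingers": -1},
  {"dp": [0,0,0],"angular": [0,0,0],"fingers": -1},
  {"dp": [0,0,0],"angular": [0,0,0],"fingers": -1},
  {"dp": [0,0,0],"angular": [0,0,0],"fingers": -1},
  {"dp": [0,0,0],"angular": [0,0,0],"fingers": -1},
  {"dp": [0,0,0],"angular": [0,0,0],"fingers": -1},
  {"dp": [0,0,0],"angular": [0,0,0],"fingers": -1},
  {"dp": [0,0,0],"angular": [0,0,0],"fingers": -1},
])

```text
time: 39.6
ee_pos: [0.445, 0.3503, 0.292]
tool_rot: [0.0, 0.147, 0.989, 0.0]
force: [0.0, -0.9, 1.9]
gripper_width: 0.249
finger_force: 25.0
```

Emit:
send_rows([
  {"dp": [0,0,-0.5],"angular": [0,0,0],"fingers": -1},
  {"dp": [0,0,-0.8],"angular": [0,0,0],"fingers": -1},
  {"dp": [0,0,-0.8],"angular": [0,0,-0.0235],"fingers": -1},
  {"dp": [0,0,-0.82],"angular": [0,0,-0.0235],"fingers": -1},
  {"dp": [0,-0.6,0],"angular": [0,0,0],"fingers": -1},
  {"dp": [-0.4,-0.8,0],"angular": [0,0,0],"fingers": -1},
  {"dp": [-0.4,-0.8,0],"angular": [0,0,0],"fingers": -1},
  {"dp": [-0.4,-0.8,0],"angular": [0,0,0],"fingers": -1},
  {"dp": [-0.4,-0.8,0],"angular": [0,0,0],"fingers": -1},
  {"dp": [-0.4,-0.8,0],"angular": [0,0,0],"fingers": -1},
  {"dp": [0,0,0],"angular": [0,0,0],"fingers": -1},
  {"dp": [0,0,0],"angular": [0,0,0],"fingers": -1},
])

```text
time: 40.8
ee_pos: [0.5452, 0.1188, 0.4369]
tool_rot: [-0.001, 0.002, 1.0, -0.0]
force: [-0.1, 1.9, -1.4]
gripper_width: 0.25
finger_force: 25.0
```

Emit:
send_rows([
  {"dp": [0,0,0],"angular": [0,0,0],"fingers": -1},
  {"dp": [0,0,0],"angular": [0,0,0],"fingers": -1},
])

```text
time: 41.0
ee_pos: [0.5445, 0.1218, 0.4374]
tool_rot: [-0.0, -0.002, 1.0, 0.0]
force: [0.7, -0.1, -1.9]
gripper_width: 0.248
finger_force: 25.0
```

Peg4 at y≈0.120; move in 0.114 and lower 0.016.

Emit:
send_rows([
  {"dp": [-0.4,-0.01,0],"angular": [0,0,0],"fingers": -1},
  {"dp": [-0.4,0,0],"angular": [0,0,0],"fingers": -1},
  {"dp": [-0.4,0,0],"angular": [0,0,0],"fingers": -1},
  {"dp": [-0.4,0,0],"angular": [0,0,0],"fingers": -1},
  {"dp": [-0.4,0,0],"angular": [0,0,0],"fingers": -1},
  {"dp": [-0.28,0,0],"angular": [0,0,0],"fingers": -1},
  {"dp": [0,0,0],"angular": [0,0,0],"fingers": -1},
  {"dp": [0,0,0],"angular": [0,0,0],"fingers": -1},
  {"dp": [0,0,0.12],"angular": [0,0,0],"fingers": -1},
  {"dp": [0,0,0.12],"angular": [0,0,0],"fingers": -1},
  {"dp": [0,0,0.1],"angular": [0,0,0],"fingers": -1},
  {"dp": [0,0,0],"angular": [0,0,0],"fingers": -1},
])

```text
time: 42.2
ee_pos: [0.6586, 0.1198, 0.421]
tool_rot: [-0.0, -0.0, 1.0, 0.0]
force: [-1.5, 0.3, 1.0]
gripper_width: 0.252
finger_force: 25.0
```

Emit:
send_rows([
  {"dp": [0,0,0],"angular": [0,0,0],"fingers": -1},
  {"dp": [0,0,0],"angular": [0,0,0],"fingers": -1},
])

```text
time: 42.4
ee_pos: [0.6588, 0.1198, 0.421]
tool_rot: [-0.0, -0.0, 1.0, 0.0]
force: [-2.2, -0.1, 1.4]
gripper_width: 0.249
finger_force: 25.0
```

Emit:
send_rows([
  {"dp": [0,0,0],"angular": [0,0,0],"fingers": 0.2},
  {"dp": [0,0,0],"angular": [0,0,0],"fingers": 0.2},
  {"dp": [0,0,0],"angular": [0,0,0],"fingers": 0.2},
  {"dp": [0,0,0],"angular": [0,0,0],"fingers": 0.2},
  {"dp": [0,0,-0.3],"angular": [0,0,0],"fingers": 0.2},
  {"dp": [0,0,-0.6],"angular": [0,0,0],"fingers": 0.2},
  {"dp": [0,0,-0.6],"angular": [0,0,0],"fingers": 0.2},
  {"dp": [0.5,0.5,0],"angular": [0,0,0],"fingers": 0.2},
  {"dp": [0.5,0.5,0],"angular": [0,0,0],"fingers": 0.2},
  {"dp": [0.5,0.5,0],"angular": [0,0,0],"fingers": 0.2},
  {"dp": [0.5,0.5,0],"angular": [0,0,0],"fingers": 0.2},
  {"dp": [0,0,0],"angular": [0,0,0],"fingers": 0.2},
])

```text
time: 43.6
ee_pos: [0.5556, 0.2246, 0.4974]
tool_rot: [-0.0, -0.005, 1.0, 0.002]
force: [-0.1, 1.4, -0.1]
gripper_width: 0.6
finger_force: 0.0
```

Emit:
send_rows([
  {"dp": [0,0,0],"angular": [0,0,0],"fingers": 0.2},
  {"dp": [0,0,0],"angular": [0,0,0],"fingers": 0.2},
  {"dp": [0,0,0],"angular": [0,0,0],"fingers": 0.2},
])

```text
time: 43.9
ee_pos: [0.5599, 0.2184, 0.496]
tool_rot: [0.0, 0.001, 1.0, -0.0]
force: [-0.3, -1.2, 0.4]
gripper_width: 0.6
finger_force: 0.0
```

```bash
cat > combo.py <<'E'
from tri import *
n=sys.argv[1]
f=lambda c:manip.grab_frame(c)[:,:,::-1]
t=cv2.resize(f("top")[110:260,165:375],(420,300),interpolation=cv2.INTER_CUBIC)
s=cv2.resize(f("scene")[160:300,140:330],(380,300),interpolation=cv2.INTER_CUBIC)
w=cv2.resize(f("wrist"),(400,300),interpolation=cv2.INTER_AREA)
a=np.zeros((600,800,3),np.uint8); a[:300,:420]=t; a[:300,420:]=s; a[300:,:400]=w
cv2.imwrite(f"pics/{n}.png",a); print(manip.observe()["ee_pos"])
E
python3 combo.py c1
```

```text
[0.5596 0.2189 0.4957]
```

View pics/c1.png

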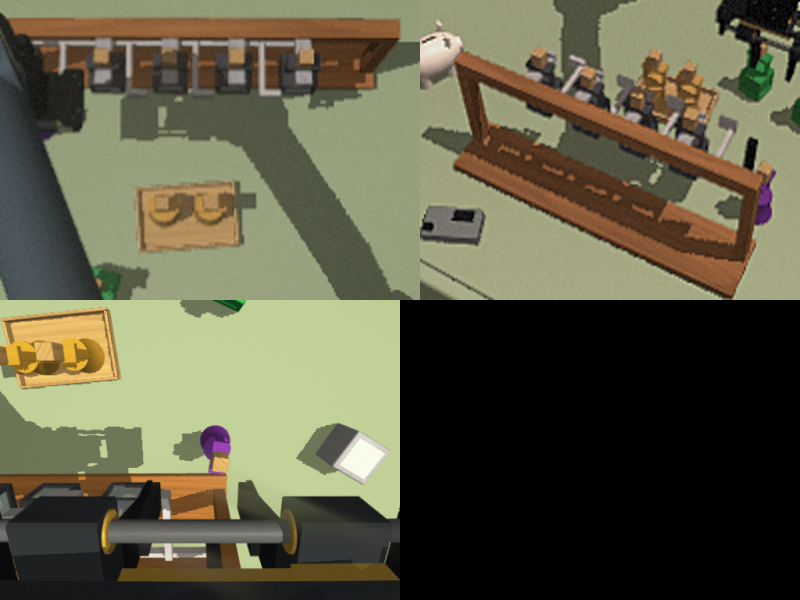

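Emit:
send_rows([
  {"dp": [-0.6,0.16,0],"angular": [0,0,0],"fingers": 0.2},
  {"dp": [-0.6,0.15,0],"angular": [0,0,0],"fingers": 0.2},
  {"dp": [-0.6,0,0],"angular": [0,0,0],"fingers": 0.2},
  {"dp": [-0.56,0,0],"angular": [0,0,0],"fingers": 0.2},
  {"dp": [0,0,0],"angular": [0,0,0],"fingers": 0.2},
  {"dp": [0,0,0],"angular": [0,0,0],"fingers": 0.2},
  {"dp": [0,0,0],"angular": [0,0,0],"fingers": 0.2},
])

```text
time: 44.75
ee_pos: [0.6764, 0.2353, 0.4957]
tool_rot: [-0.0, -0.0, 1.0, 0.0]
force: [-0.6, 0.5, 0.0]
gripper_width: 0.602
finger_force: 0.0
```

Emit:
send_rows([
  {"dp": [0,0,0.5],"angular": [0,0,0],"fingers": 0.2},
  {"dp": [0,0,0.5],"angular": [0,0,0],"fingers": 0.2},
  {"dp": [0,0,0.38],"angular": [0,0,0],"fingers": 0.2},
  {"dp": [0,0,0],"angular": [0,0,0],"fingers": -1},
  {"dp": [0,0,0],"angular": [0,0,0],"fingers": -1},
  {"dp": [0,0,0],"angular": [0,0,0],"fingers": -1},
  {"dp": [0,0,0],"angular": [0,0,0],"fingers": -1},
  {"dp": [0,0,0],"angular": [0,0,0],"fingers": -1},
  {"dp": [0,0,0],"angular": [0,0,0],"fingers": -1},
  {"dp": [0,0,0],"angular": [0,0,0],"fingers": -1},
  {"dp": [0,0,0],"angular": [0,0,0],"fingers": -1},
  {"dp": [0,0,0],"angular": [0,0,0],"fingers": -1},
], grip_force=15)

```text
time: 45.95
ee_pos: [0.6772, 0.2345, 0.4277]
tool_rot: [0.0, 0.0, 1.0, -0.0]
force: [-1.9, -3.0, 5.7]
gripper_width: 0.179
finger_force: 15.0
```

Emit:
send_rows([
  {"dp": [0,-0.1,0],"angular": [0,0,0],"fingers": -1},
  {"dp": [0,-0.1,0],"angular": [0,0,0],"fingers": -1},
  {"dp": [0,-0.1,0],"angular": [0,0,0],"fingers": -1},
  {"dp": [0,-0.1,0],"angular": [0,0,0],"fingers": -1},
  {"dp": [0,-0.06,0],"angular": [0,0,0],"fingers": -1},
  {"dp": [0,0,0],"angular": [0,0,0],"fingers": -1},
  {"dp": [0,0,0],"angular": [0,0,0],"fingers": -1},
  {"dp": [0,0,0],"angular": [0,0,0],"fingers": -1},
])

```text
time: 46.75
ee_pos: [0.6772, 0.2122, 0.4276]
tool_rot: [0.001, -0.0, 1.0, 0.0]
force: [-0.8, 0.8, 6.7]
gripper_width: 0.181
finger_force: 15.0
```

Emit:
send_rows([
  {"dp": [0,-0.04,0],"angular": [0,0,0],"fingers": -1},
  {"dp": [0,0,0],"angular": [0,0,0],"fingers": -1},
  {"dp": [0,0,0],"angular": [0,0,0],"fingers": -1},
  {"dp": [0,0,0],"angular": [0,0,0],"fingers": -1},
])

```text
time: 47.15
ee_pos: [0.677, 0.2118, 0.4276]
tool_rot: [0.001, -0.001, 1.0, 0.002]
force: [0.6, 4.6, 4.6]
gripper_width: 0.186
finger_force: 15.0
```

At the closed stop (rising force, 22.7 mm travelled). Release, rise and back away.

Emit:
send_rows([
  {"dp": [0,0.03,0],"angular": [0,0,0],"fingers": 0.2},
  {"dp": [0,0,0],"angular": [0,0,0],"fingers": 0.2},
  {"dp": [0,0,0],"angular": [0,0,0],"fingers": 0.2},
  {"dp": [0,0,0],"angular": [0,0,0],"fingers": 0.2},
  {"dp": [0,0,-0.4],"angular": [0,0,0],"fingers": 0.2},
  {"dp": [0,0,-0.6],"angular": [0,0,0],"fingers": 0.2},
  {"dp": [0,0,-0.6],"angular": [0,0,0],"fingers": 0.2},
  {"dp": [0.5,0.5,-0.2],"angular": [0,0,0],"fingers": 0.2},
  {"dp": [0.6,0.7,0],"angular": [0,0,0],"fingers": 0.2},
  {"dp": [0.6,0.7,0],"angular": [0,0,0],"fingers": 0.2},
  {"dp": [0.6,0.7,0],"angular": [0,0,0],"fingers": 0.2},
  {"dp": [0.6,0.7,0],"angular": [0,0,0],"fingers": 0.2},
])

```text
time: 48.35
ee_pos: [0.5307, 0.3775, 0.5167]
tool_rot: [-0.0, 0.0, 1.0, -0.0]
force: [1.1, 1.0, 0.1]
gripper_width: 0.598
finger_force: 0.0
```

Emit:
send_rows([
  {"dp": [0.2,0.7,0],"angular": [0,0,0],"fingers": 0.2},
  {"dp": [0,0,0],"angular": [0,0,0],"fingers": 0.2},
  {"dp": [0,0,0],"angular": [0,0,0],"fingers": 0.2},
  {"dp": [0,0,0],"angular": [0,0,0],"fingers": 0.2},
  {"dp": [0,0,0],"angular": [0,0,0],"fingers": 0.2},
  {"dp": [0,0,0],"angular": [0,0,0],"fingers": 0.2},
])

```text
time: 48.95
ee_pos: [0.5229, 0.4103, 0.5168]
tool_rot: [0.0, 0.001, 1.0, -0.0]
force: [-0.4, 0.2, -0.0]
gripper_width: 0.599
finger_force: 0.0
```

```bash
sed -i 's/165:375/150:360/' combo.py; python3 combo.py c2
```

```text
[0.5223 0.4111 0.5168]
```

View pics/c2.png

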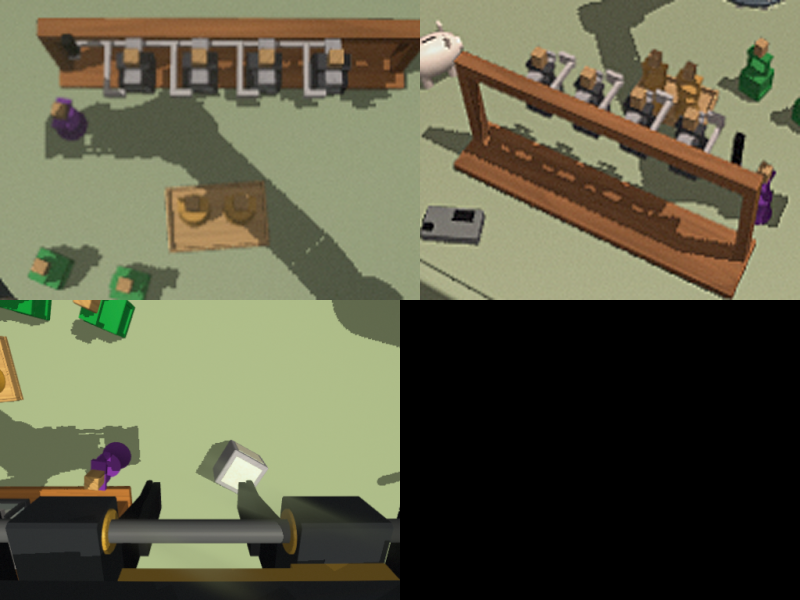

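All four lanterns hang, the keeper is closed, the bells stand in the tray, and the robot is clear.

```bash
python3 -c "
from cell import manip
print(manip.job_done())"
```

```text
the job is handed in; nothing more can be done
None
```

I handed the job in at about 49 s: all four lanterns hang on their own pegs with the keeper back at its closed stop, both bells stand in the tray, and the robot is clear; no verdict came back.

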